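Press the studs home in the housing covers

TASK

Using the hand press, push the brass stud of every green cover on the bench down into its collar until you feel it seat: slide the cover in along the fence until the collar is right under the tip, then push the lever down by its pad until it stops firmly, and let it rise again. Lay each finished cover flat on the floor of the grey tray, side by side and not stacked, with the press's lever left up, and leave the cup, the mallet and the screwdriver where they are.

Things in the scene. Friction and masses are not known exactly. Their poses are not given: they have to be found in the camera images.
- long: the long cover (may be absent), lime-green plastic, about 180 g: a plate 56 mm wide (x), 156 mm long (y), 8 mm thick, with a grip block and a collar on its centre line. Origin: centre of the underside, z up
- long_grip (a point): centre of the top of the long cover's solid grip block: 26 mm in x, 30 mm in y, top 38 mm above the underside, at y = -56 mm on the cover
- long_collar (a point): centre of the rim of the long cover's round collar (28 mm outside, 16 mm bore, rim 26 mm above the underside, at y = +52 mm on the cover), straight over the brass stud in its bore: the spot that goes under the press's tip
- long_stud (a joint): how far the brass stud of the long cover has been pushed down into its collar (m): 0 as found (top 2 mm below the rim). How deep it goes differs from cover to cover (6 to 12 mm); seated, it stops hard. It resists with about 18 N and stays where it is left
- mid: the mid cover (may be absent), lime-green plastic, about 180 g: a plate 56 mm wide (x), 142 mm long (y), 8 mm thick, with a grip block and a collar on its centre line. Origin: centre of the underside, z up
- mid_grip (a point): centre of the top of the mid cover's solid grip block: 26 mm in x, 30 mm in y, top 38 mm above the underside, at y = -50 mm on the cover
- mid_collar (a point): centre of the rim of the mid cover's round collar (28 mm outside, 16 mm bore, rim 26 mm above the underside, at y = +46 mm on the cover), straight over the brass stud in its bore: the spot that goes under the press's tip
- mid_stud (a joint): how far the brass stud of the mid cover has been pushed down into its collar (m): 0 as found (top 2 mm below the rim). How deep it goes differs from cover to cover (6 to 12 mm); seated, it stops hard. It resists with about 18 N and stays where it is left
- short: the short cover (may be absent), lime-green plastic, about 180 g: a plate 56 mm wide (x), 128 mm long (y), 8 mm thick, with a grip block and a collar on its centre line. Origin: centre of the underside, z up
- short_grip (a point): centre of the top of the short cover's solid grip block: 26 mm in x, 30 mm in y, top 38 mm above the underside, at y = -44 mm on the cover
- short_collar (a point): centre of the rim of the short cover's round collar (28 mm outside, 16 mm bore, rim 26 mm above the underside, at y = +42 mm on the cover), straight over the brass stud in its bore: the spot that goes under the press's tip
- short_stud (a joint): how far the brass stud of the short cover has been pushed down into its collar (m): 0 as found (top 2 mm below the rim). How deep it goes differs from cover to cover (6 to 12 mm); seated, it stops hard. It resists with about 18 N and stays where it is left
- press: small fixed hand press. Origin: on the bench straight below its tip, z up. Steel bed, top at z = 15 mm, x = -90 to 60 mm, y = -150 to 50 mm. On the +y side stands a grey column (from y = 55 mm, 210 mm high); from it a head (x within 30 mm, y = -24 to 61 mm, z = 95 to 155 mm) reaches over the bed. The -y end is open: covers slide in and out there, collar end first
- fence (a point): middle of the fence's face, on the bed: a straight dark bar, 8 mm high, all along the bed's far edge (press's y, from -150 to 50 mm), its face at x = +28 mm of the press. A cover lying with a long side against it has its centre line, and so its collar, in line with the tip
- tip (a point): centre of the lower end of the round press tip (8 mm diameter, 26 mm long, then a 20 mm thick ram) that hangs below the head; at rest it is 46 mm above the bench, that is 5 mm above the rim of a cover on the bed. It only moves straight down, by 40 mm per rad of the lever
- lever_pad (a point): middle of the top of the black rubber pad (36 mm in the press's x, 50 mm in its y, 16 mm thick) at the free end of the press's lever, out on the -x side, at rest 185 mm above the bench; the lever turns about the line along the press's y through x = 0, z = 130 mm
- lever (a joint): turn of the press's lever (rad): 0 = up, grows as the pad is pushed down, at most 0.6. A spring lifts it again when let go. Pushing the pad takes about 2 to 3 N to move the lever, some 5 N more while a stud is going in, and then it stops firmly
- tray: fixed shallow grey tray, 240 mm (x) by 185 mm (y), walls 5 mm thick, floor 5 mm thick, rim 15 mm above the bench. Origin: centre of its underside. Room for three covers side by side, their length along the tray's y
- tumbler: open steel drinking cup, 80 mm across and 150 mm high, standing on the bench; origin under its middle. Leave it alone
- mallet: mallet lying on the bench, about 280 mm long; origin below its middle. Leave it alone
- driver: screwdriver lying on the bench, about 190 mm long; origin below its middle. Leave it alone
There are look-alikes about, which are no part of the job. Leave any blue or pink look-alike of the long alone.

How it is judged (in metres and radians):
At the end, for the whole second after the job is handed in: The stud of every cover present is within 1.5 mm of its seat; every cover lies flat (within 0.1 rad) on the tray's floor, none on top of another or on the rim, at rest; the lever is up (below 0.1 rad) (value of joint long_stud above 0.0085 m and x of long in the frame of tray between -0.12 and 0.12 m and y of long in the frame of tray between -0.0925 and 0.0925 m and z of each of long, mid, short in the frame of tray below 0.011 m and angle between each of long, mid, short's own z axis and vertical below 0.1 rad and linear speed of each of long, mid, short below 0.02 m/s and value of joint mid_stud above 0.0065 m and x of mid in the frame of tray between -0.12 and 0.12 m and y of mid in the frame of tray between -0.0925 and 0.0925 m and value of joint short_stud above 0.0075 m and x of short in the frame of tray between -0.12 and 0.12 m and y of short in the frame of tray between -0.0925 and 0.0925 m and value of joint lever below 0.1 rad); the robot touches nothing.
It fails at once if the tumbler is moved by more than 3 cm (distance of tumbler from where it was at the start of the episode above 0.03 m).
It fails at once if the mallet is moved by more than 3 cm (distance of mallet from where it was at the start of the episode above 0.03 m).
It fails at once if the driver is moved by more than 3 cm (distance of driver from where it was at the start of the episode above 0.03 m).
Of long, mid, short only 2 to 3 are there at a start; the rules pass over those that are not, and their reading is None.
At some moment in a run one of long, mid, short may be knocked a few centimetres aside while the robot is not near it.
Once in a run the grip may slacken for a moment while it holds something.
It also fails if it takes over 210 s, if anything falls off the work surface, if the arm or the gripper's body presses on something with over 40 N, if the wrist force passes 120 N, or if a joint passes its speed limit or range.

ROBOT

A 6-joint arm with a two-finger parallel gripper is mounted at the origin on the work surface. World frame = base frame: x ahead of the robot, y to its left, z up, the work surface at z = 0. Lengths are in mm, angles in rad, forces in N, time in s.
With the tool pointing down it reaches from about 400 to 925 mm from the base axis. Payload 12.5 kg.
Tool frame: the origin (TCP) lies at the very end of the fingers, on their centre line; the grasp point (between the pads) lies behind it (env.grip_depth is the z of the grasp point in the tool frame, in mm); z points along the fingers, y is the line along which they close (so a half turn about z gives the same grasp; the last joint's range is limited). The gripper opens to 95 mm and grips with 3 to 60 N. Pads are 20 mm wide; open, the fingers measure 119 mm over their backs; the gripper's body (75 mm by 180 mm) begins 59 mm behind the grasp point.
Start: joints at [-1.279, 0.491, 1.559, -0, 1.092, -0.106], TCP at [242.143, -576.206, 214.661] pointing down, gripper open.
Joint ranges: [-3.1, 3.1], [-0.84, 2.19], [0.05, 2.79], [-1.13, 4.28], [0.06, 2.93], [-2.69, 2.69]. Speed limits (rad/s): [2.22, 2.22, 2.79, 3.14, 3.14, 3.14].

INTERFACE

Orientations are given as [roll, pitch, yaw] about the fixed x, y, z axes, in that order (R = Rz(yaw) Ry(pitch) Rx(roll)).
In Python, from cell import env, optics gives the robot as it stands.
- The arm moves only by the tool step_arm, never from a script. Its argument "moves" is a list of rows, each an object of numbers: "tx", "ty", "tz": the shift along the tool's x, y, z in mm; "roll": the turn about the tool's z in rad. In form: [{"tx": .., "ty": .., "tz": .., "roll": ..}, ...]. A call has 1 to 12 rows; each row is the pose to reach, as a shift and turn from the pose commanded when the call began, along the tool's axes at that moment; what a row does not reach only later rows make up. A row lasts 1/12 s, in which the tool goes at most 41.7 mm and 7.16 degrees, less where a joint would pass 70% of its speed; a pose out of reach is approached as far as the arm can. A call with a gripper value outside its range is refused whole. "grip" is the finger opening in mm, from 0 to 95.1, set as the call begins (left out, the last holds). The fingers move at their own pace and stop on an object; the grip force is fixed at half the most. Time passes only in rows, so rows that repeat a pose let the fingers close. It gives the time, the measured TCP pose, the force, the opening and the grip force at its end, in the units of the state.
- env.state(): the state, without advancing time (a new reading comes with each control period).
- optics.read_camera(name): name is "scene" or "top" or "wrist"; returns a dict with "pixels" (400x640x3 uint8, blue, green, red), "mtx" (3x3 intrinsics, pixels), "dist" ([k1, k2, p1, p2, k3] as OpenCV has them; the pictures are not rectified), "view" (4x4, takes a point from world to camera coordinates). Camera axes: x right, y down, z forward; pixel columns grow to the right and rows downward; lengths in mm; the calibration is good to about 2 mm. A picture is of the moment at which its call begins. There is no depth.
- env.job_done(): hands the job in; it is judged then, once.
The state is a dict: "t": time; "joints": joint angles; "qvel": joint speeds; "tau": joint torques, N m; "eef_pos": TCP position; "tcp_rot": TCP orientation; "ft_force": force on the tool from outside, world axes, zero at the start; "moment": the same for the moment, N m; "opening": opening from 0.0 (shut) to 1.0 (fully open); "grip_force": force on a finger pad.
Only numpy, scipy, OpenCV 4.12 (cv2) and the standard library are available. Lean on these libraries where they do the work, as an engineer would, in place of code of your own. Each camera call takes 0.05 s, during which the arm holds its last target. There are 200 camera calls.

## Working session

There is one attempt and no reset: what is moved stays moved. The work goes in short steps, Python scripts to look and compute and a tool call to move; the robot and the scene stay as the last step left them, time stands still between calls to the robot, and variables do not carry over. Pictures are saved under pics/ and viewed, at most 14 in all, crops included, and the job is handed in when it is done.

Besides the shell and the picture viewer there is one more tool, called after ">>>" in YAML: its name, and indented under it one key for each argument. step_arm: Moves the arm, as the interface text tells. Its arguments: {"type":"object","properties":{"moves":{"type":"array"},"grip":{"type":"number"}},"required":["moves"]}

```bash
ls; mkdir -p pics
python3 - <<'E'
from cell import env, optics
import cv2,numpy as np,pickle
d={}
for n in ("top","scene"):
    c=optics.read_camera(n); d[n]=c; cv2.imwrite(f"pics/{n}0.png",c["pixels"])
    print(n,c["mtx"].tolist(),c["dist"],np.round(c["view"],3).tolist())
pickle.dump(d,open("c0.pkl","wb"))
print(env.state(),env.grip_depth)
E
```

```text
pics
top [[514.000467748919, 0.0, 325.5164281787257], [0.0, 514.000467748919, 206.14337000908804], [0.0, 0.0, 1.0]] [0.03042179 0.         0.         0.         0.        ] [[-0.012, -1.0, 0.011, -98.416], [-0.995, 0.011, -0.096, 538.487], [0.095, -0.012, -0.995, 1527.374], [0.0, 0.0, 0.0, 1.0]]
scene [[449.3948916883643, 0.0, 312.678226177727], [0.0, 449.3948916883643, 192.272061753935], [0.0, 0.0, 1.0]] [-0.07401049  0.          0.          0.          0.        ] [[0.635, 0.773, -0.018, -235.932], [0.523, -0.447, -0.726, -213.83], [-0.569, 0.451, -0.688, 1868.699], [0.0, 0.0, 0.0, 1.0]]
{'t': 0.1, 'joints': array([-1.27859455e+00,  4.91495571e-01,  1.55939825e+00, -4.99108305e-06,
        1.09169430e+00, -1.05620449e-01]), 'qvel': array([-2.89097944e-04, -1.94756504e-03, -1.31349527e-03, -8.70241772e-04,
        2.46322202e-06, -4.80744325e-04]), 'tau': array([ 2.41066875e-03, -6.13621116e+01, -2.58606130e+01,  6.92953728e-02,
        4.70006804e-02, -5.42696580e-05]), 'eef_pos': array([ 242.07704024, -575.97821011,  214.11913123]), 'tcp_rot': array([-3.14060226e+00, -1.00544780e-04,  3.97824477e-01]), 'ft_force': array([-1.32645554,  0.41971371,  0.37512523]), 'moment': array([0.04436379, 0.0092053 , 0.00066012]), 'grip_force': 0.0, 'opening': 0.9999770659754561} -18.8
```

View pics/top0.png

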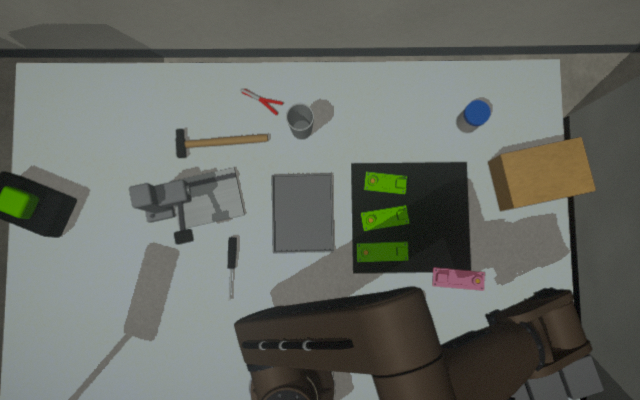

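View pics/scene0.png

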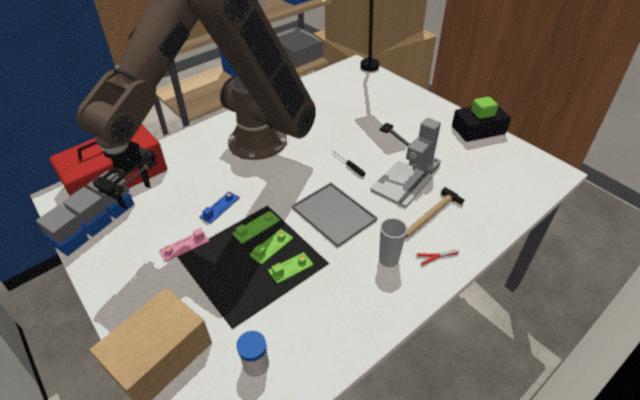

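The top view shows three lime covers on the black mat at (385,183), (385,217) and (383,252). The pink look-alike is at (459,279), the blue one is hidden by the arm in this view, and the green cube on the black box at (17,203) is not a cover. The press is at (190,200) with its pad at (183,237), and the tray is at (303,212). I'll enlarge both areas to measure them.

```bash
cat > h.py <<'E'
import cv2,numpy as np,pickle
def pix2w(c,uv,z):
    uv=np.array(uv,float).reshape(-1,1,2)
    n=cv2.undistortPoints(uv,c["mtx"],np.array(c["dist"]))[:,0]
    V=c["view"];R=V[:3,:3];t=V[:3,3];o=-R.T@t
    d=np.c_[n,np.ones(len(n))]@R
    z=np.broadcast_to(z,len(n))
    return o+d*((z-o[2])/d[:,2])[:,None]
def proj(c,P):
    V=c["view"]
    return cv2.projectPoints(np.array(P,float).reshape(-1,1,3),cv2.Rodrigues(V[:3,:3])[0],V[:3,3],c["mtx"],np.array(c["dist"]))[0][:,0]
def crop(c,u0,v0,w,h,s,fn):
    im=cv2.resize(c["pixels"][v0:v0+h,u0:u0+w],None,fx=s,fy=s,interpolation=cv2.INTER_CUBIC)
    for i in range(0,w,10):
        cv2.putText(im,str(u0+i),(i*s,8),0,.3,(0,0,255),1); cv2.line(im,(i*s,0),(i*s,im.shape[0]),(0,0,255) if 0 else (120,120,120),1) if i%20==0 else 0
    for i in range(0,h,10):
        cv2.putText(im,str(v0+i),(0,i*s+4),0,.3,(0,0,255),1); cv2.line(im,(0,i*s),(im.shape[1],i*s),(120,120,120),1) if i%20==0 else 0
    cv2.imwrite(fn,im)
E
python3 - <<'E'
from h import *
d=pickle.load(open("c0.pkl","rb"));c=d["top"]
crop(c,125,155,125,92,6,"pics/press.png")
crop(c,345,160,90,110,5,"pics/cov.png")
# green blobs
hsv=cv2.cvtColor(c["pixels"],cv2.COLOR_BGR2HSV)
m=cv2.inRange(hsv,(38,120,50),(75,255,255))
n,l,st,ce=cv2.connectedComponentsWithStats(m)
for i in range(1,n):
    if st[i,4]>100:
        r=cv2.minAreaRect(np.argwhere(l==i)[:,::-1].astype(np.float32)); b=cv2.boxPoints(r)
        print(np.round(r[0],1),np.round(r[1],1),r[2],np.round(pix2w(c,b,8)[:,:2]).tolist())
E
```

```text
[385.4 182.8] [42.9 19.6] 6.009005546569824 [[587.0, -221.0], [647.0, -228.0], [632.0, -359.0], [571.0, -351.0]]
[ 16.2 202.8] [38.1 27.3] 21.80141258239746 [[544.0, 891.0], [620.0, 865.0], [576.0, 759.0], [500.0, 786.0]]
[384.4 217.6] [19.6 47.4] 80.07376098632812 [[520.0, -208.0], [543.0, -352.0], [484.0, -361.0], [460.0, -218.0]]
[382.  251.5] [19. 52.] 90.0 [[429.0, -196.0], [427.0, -354.0], [369.0, -353.0], [371.0, -195.0]]
```

View pics/press.png

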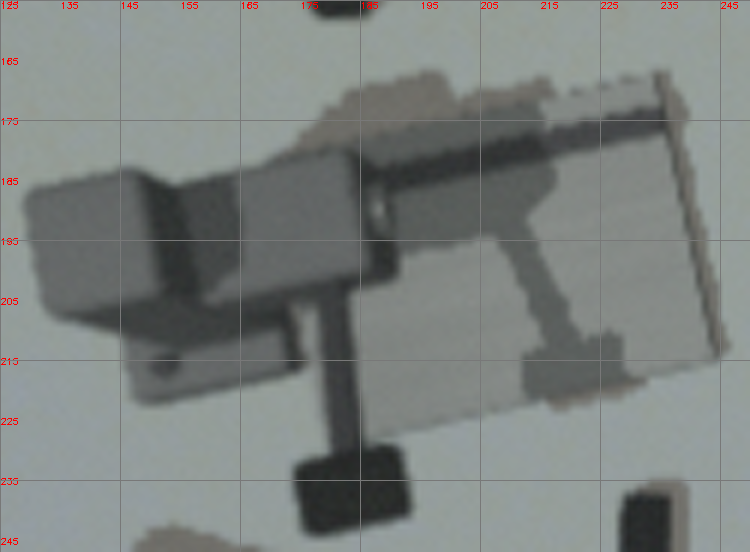

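View pics/cov.png

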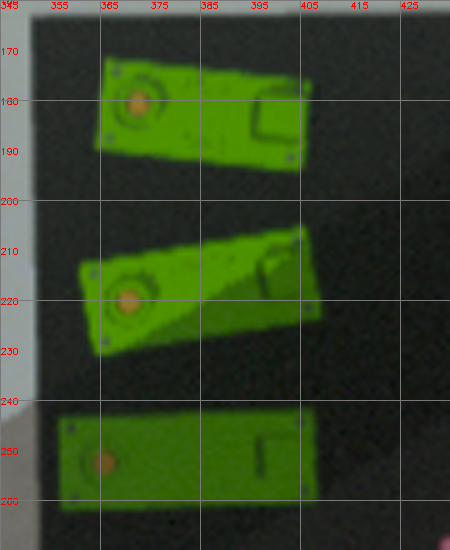

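The three lime covers have collars with brass studs at the left, at (371,180), (369,220) and (365,252), and grip blocks at the right. Their measured lengths of about 130, 145 and 158 mm make them short, mid and long. The press bed's open end runs from (234.5,167) to (244.7,214.7), and the pad centre is at (183.8,236.7). Next I'll fit the press and tray poses.

```bash
cat >> h.py <<'E'
def T(p,q):  # planar pose p=(x,y,yaw), point q
    c,s=np.cos(p[2]),np.sin(p[2]); q=np.atleast_2d(q).astype(float)
    return np.c_[p[0]+c*q[:,0]-s*q[:,1],p[1]+s*q[:,0]+c*q[:,1],q[:,2]]
E
python3 - <<'E'
from h import *
from scipy.optimize import least_squares
d=pickle.load(open("c0.pkl","rb"));c=d["top"]
cp=lambda x,y:(125+x/6,155+y/6)
obs=[((60,-150,15),cp(657,72)),((-90,-150,15),cp(718,358)),((30,-24,155),cp(347,150)),((-30,-24,155),cp(374,278)),((28,-150,23),cp(667,131))]
pad=[cp(293,465),cp(400,445),cp(412,515),cp(308,536)]
Q=np.array([o[0] for o in obs]);U=np.array([o[1] for o in obs])
f=lambda p:(proj(c,T(p,Q))-U).ravel()
r=least_squares(f,[600,300,0.2]);p=r.x;print("press",p,np.round(r.fun.reshape(-1,2),1).tolist())
w=pix2w(c,[np.mean(pad,0)],185)[0];cs,sn=np.cos(p[2]),np.sin(p[2]);v=w[:2]-p[:2]
print("pad world",w,"in press",cs*v[0]+sn*v[1],-sn*v[0]+cs*v[1])
# tray blob
g=c["pixels"].astype(int);roi=np.zeros(g.shape[:2],bool);roi[165:260,262:345]=1
m=(g.sum(2)<400)&roi
n,l,st,ce=cv2.connectedComponentsWithStats(m.astype(np.uint8));i=1+st[1:,4].argmax()
b=cv2.minAreaRect(np.argwhere(l==i)[:,::-1].astype(np.float32));bp=cv2.boxPoints(b);print(b);t=pix2w(c,bp,15);print("tray",np.round(t[:,:2]).tolist(),t.mean(0))
# covers: fit plate outline centre using collar stud & box
for n,ctr,ang,cy,stud in (("short",(385.4,182.8),6,42,(371.5,180.5)),("mid",(384.4,217.6),-10,46,(369.5,220)),("long",(382,251.5),0,52,(365,252.3))):
    print(n,pix2w(c,[ctr],8)[0],"stud",pix2w(c,[stud],24)[0])
s=d["scene"];im=s["pixels"].copy()
P={'tip':T(p,(0,0,46)),'c':T(p,[(60,-150,15),(-90,-150,15),(-90,50,15),(-30,-24,155),(30,-24,155)]),'pad':w[None]}
for k in P:
    for u in proj(s,P[k]): cv2.circle(im,tuple(np.round(u*8).astype(int)),8,(0,0,255),-1,shift=3)
for u in list(proj(s,t))+list(proj(s,pix2w(c,[(371.5,180.5),(369.5,220),(365,252.3)],24))): cv2.circle(im,tuple(np.round(u*8).astype(int)),8,(255,0,255),-1,shift=3)
cv2.imwrite("pics/chk.png",cv2.resize(im[110:300,220:460],None,fx=3,fy=3,interpolation=cv2.INTER_CUBIC))
E
```

```text
press [5.68076197e+02 3.06548713e+02 2.28738112e-01] [[-0.7, 0.4], [0.2, 0.2], [0.4, -0.2], [0.6, -0.6], [-0.5, 0.2]]
pad world [444.02618686 278.09096426 185.        ] in press -127.27167431012897 0.411658044739557
((307.385986328125, 216.0695037841797), (87.25308990478516, 72.10205078125), 88.8982925415039)
tray [[642.0, 62.0], [644.0, -159.0], [378.0, -160.0], [376.0, 58.0]] [509.7994042  -49.63129048  15.        ]
short [ 609.02327274 -290.04724899    8.        ] stud [ 614.30909502 -245.79655233   24.        ]
mid [ 501.82822194 -284.47128415    8.        ] stud [ 493.92551961 -237.22919787   24.        ]
long [ 398.81518635 -274.73313312    8.        ] stud [ 396.92935312 -221.67775792   24.        ]
```

View pics/chk.png

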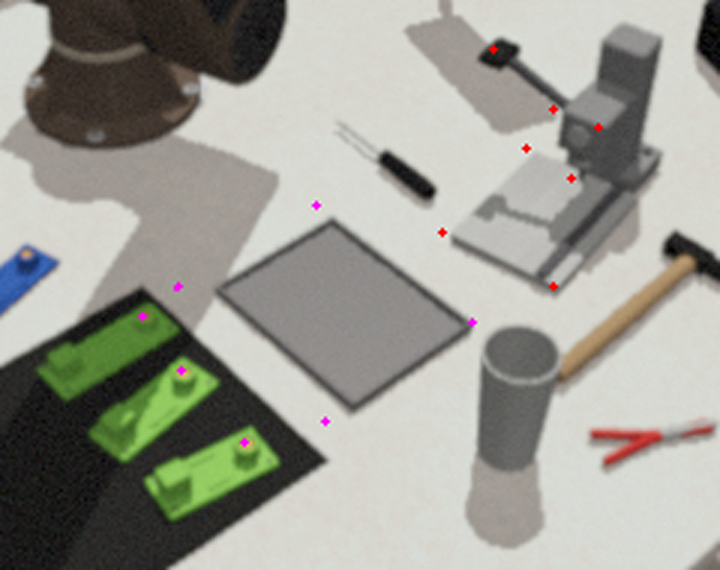

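The scene reprojection matches the studs to about 1 px and the press to a few px, but the tray blob picked up a shadow. I'll refit the press and tray using both cameras.

Run:
```python
from h import *
from scipy.optimize import least_squares
d=pickle.load(open("c0.pkl","rb"));c=d["top"];s=d["scene"]
cp=lambda x,y:(125+x/6,155+y/6); sp=lambda x,y:(220+x/3,110+y/3)
A=[((60,-150,15),cp(657,72)),((-90,-150,15),cp(718,358)),((30,-24,155),cp(347,150)),((-30,-24,155),cp(374,278)),((28,-150,23),cp(667,131)),((-127.3,0,185),cp(353,490))]
B=[((60,-150,15),sp(553,290)),((-90,-150,15),sp(452,239)),((30,-24,155),sp(600,128)),((-127.3,0,185),sp(499,53))]
def f(p):
    return np.r_[(proj(c,T(p,[a[0] for a in A]))-[a[1] for a in A]).ravel(),(proj(s,T(p,[a[0] for a in B]))-[a[1] for a in B]).ravel()]
r=least_squares(f,[570,306,.22]);print("press",r.x,np.round(r.fun.reshape(-1,2),1).tolist())
print("pad",T(r.x,(-127.3,0,185)))
q=[(-120,92.5,15),(120,92.5,15),(120,-92.5,15),(-120,-92.5,15)]
ut=[(273,252),(273,174),(333,173),(334,250)];us=[sp(332,219),sp(473,325),sp(352,410),sp(216,290)]
g=lambda p:np.r_[(proj(c,T(p,q))-ut).ravel(),(proj(s,T(p,q))-us).ravel()]
r=least_squares(g,[510,-40,0]);print("tray",r.x,np.round(r.fun.reshape(-1,2),1).tolist())
for n,cy,gy,x,y,bx,by in (("short",42,-44,614.3,-245.8,609,-290),("mid",46,-50,493.9,-237.2,501.8,-284.5),("long",52,-56,396.9,-221.7,398.8,-274.7)):
    # use the outline angle
    a={"short":np.arctan2(15,130),"mid":np.arctan2(-23.5,143.5),"long":np.arctan2(2,158)}[n]
    u=np.array([np.sin(a),np.cos(a)]); ctr=.5*(np.array([bx,by])+np.array([x,y])-cy*u)
    print(n,"cover yaw",-a,"ctr",ctr,"grip",ctr+gy*u)
```

```text
press [5.70797273e+02 3.06994874e+02 2.26641061e-01] [[-0.8, -0.4], [-0.0, -0.5], [0.3, -1.2], [0.4, -1.6], [-0.6, -0.5], [-0.1, -1.0], [0.0, -1.7], [-2.7, -2.1], [-0.5, -0.6], [-1.6, -1.7]]
pad [[446.75275914 278.38983085 185.        ]]
tray [ 5.24969558e+02 -3.60148466e+01  7.57739640e-03] [[-0.2, -1.0], [-1.0, -1.7], [-0.5, -1.8], [0.2, -0.2], [-0.8, -1.1], [-0.8, -0.4], [-1.2, -1.1], [-1.9, -1.4]]
short cover yaw -0.11487660541689913 ctr [ 609.24289373 -288.76158765] grip [ 604.19943298 -332.47158083]
mid cover yaw 0.16232222931665538 ctr [ 501.56703789 -283.54765691] grip [ 509.64755505 -332.89038933]
long cover yaw -0.012657551834051962 ctr [ 397.52091244 -274.19791725] grip [ 396.81210846 -330.19343133]
```

>>> step_arm:
  moves:
    - {"tz": -20}
    - {"tz": -60,"roll": -0.12}
    - {"tz": -110,"roll": -0.24}
    - {"tz": -110,"roll": -0.36}

```text
validation failed for argument at $.mo...
```

>>> step_arm:
  moves:
    - {"tx": 0,"ty": 0,"tz": -20,"roll": 0}
    - {"tx": 0,"ty": 0,"tz": -60,"roll": -0.12}
    - {"tx": 0,"ty": 0,"tz": -80,"roll": -0.24}

```text
t: 0.35
eef_pos: [242.3, -576.6, 297.6]
tcp_rot: [3.14, 0.001, 0.643]
ft_force: [-0.4, 0.2, 0.3]
opening: 0.998
grip_force: 0.0
```

```bash
cat >> h.py <<'E'
def plan(targets,pose=None):
    """targets (x,y,z,yaw) -> shift from current pose in tool axes"""
    if pose is None:
        from cell import env; s=env.state(); pose=(*s["eef_pos"],s["tcp_rot"][2])
    x,y,z,a=pose;c,s=np.cos(a),np.sin(a)
    for t in targets:
        dx,dy=t[0]-x,t[1]-y
        print("tx %.1f ty %.1f tz %.1f roll %.3f"%(c*dx+s*dy,s*dx-c*dy,z-t[2],a-t[3]))
E
python3 -c "
from h import *
plan([(540,130,300,1.797)])"
```

```text
tx 661.9 ty -387.0 tz -2.4 roll -1.154
```

>>> step_arm:
  moves:
    - {"tx": 340,"ty": -200,"tz": -3,"roll": -0.6}
    - {"tx": 340,"ty": -200,"tz": -3,"roll": -0.6}
    - {"tx": 340,"ty": -200,"tz": -3,"roll": -0.6}
    - {"tx": 340,"ty": -200,"tz": -3,"roll": -0.6}
    - {"tx": 340,"ty": -200,"tz": -3,"roll": -0.6}
    - {"tx": 662,"ty": -387,"tz": -3,"roll": -1.15}
    - {"tx": 662,"ty": -387,"tz": -3,"roll": -1.15}
    - {"tx": 662,"ty": -387,"tz": -3,"roll": -1.15}
    - {"tx": 662,"ty": -387,"tz": -3,"roll": -1.15}
    - {"tx": 662,"ty": -387,"tz": -3,"roll": -1.15}
    - {"tx": 662,"ty": -387,"tz": -3,"roll": -1.15}
    - {"tx": 662,"ty": -387,"tz": -3,"roll": -1.15}

```text
t: 1.35
eef_pos: [438.6, -114.3, 297.0]
tcp_rot: [-3.142, 0.0, 1.788]
ft_force: [0.4, -1.3, -0.2]
opening: 0.999
grip_force: 0.0
```

```bash
python3 -c "
from h import *
plan([(540,130,300,1.797)])"
```

```text
tx 216.7 ty 151.6 tz -3.0 roll -0.009
```

>>> step_arm:
  moves:
    - {"tx": 217,"ty": 152,"tz": -3,"roll": 0}
    - {"tx": 217,"ty": 152,"tz": -3,"roll": 0}
    - {"tx": 217,"ty": 152,"tz": -3,"roll": 0}
    - {"tx": 217,"ty": 152,"tz": -3,"roll": 0}
    - {"tx": 217,"ty": 152,"tz": -3,"roll": 0}
    - {"tx": 217,"ty": 152,"tz": -3,"roll": 0}
    - {"tx": 217,"ty": 152,"tz": -3,"roll": 0}
    - {"tx": 217,"ty": 152,"tz": -3,"roll": 0}
    - {"tx": 217,"ty": 152,"tz": -3,"roll": 0}
    - {"tx": 217,"ty": 152,"tz": -3,"roll": 0}

```text
t: 2.18
eef_pos: [539.7, 127.4, 299.7]
tcp_rot: [-3.141, 0.0, 1.787]
ft_force: [0.7, 0.1, -0.0]
opening: 0.998
grip_force: 0.0
```

Run:
```python
from h import *
from cell import env,optics
c=optics.read_camera("wrist");pickle.dump(c,open("w1.pkl","wb"));cv2.imwrite("pics/w1.png",c["pixels"])
V=c["view"];print(env.state()["eef_pos"],env.state()["tcp_rot"],"campos",-V[:3,:3].T@V[:3,3])
p=(570.8,307,.2266)
print(proj(c,T(p,[(60,-150,15),(-90,-150,15),(28,-150,23),(28,-30,15),(0,0,46),(-127,0,185),(-90,50,15)])).round())
```

```text
[539.77221918 127.07128397 299.93512604] [-3.14125185e+00  2.70332810e-04  1.78667145e+00] campos [524.28115488 193.36182811 469.59369486]
[[410. 157.]
 [304. 158.]
 [388. 158.]
 [391.  67.]
 [375.  36.]
 [246.  -7.]
 [302.   1.]]
```

View pics/w1.png

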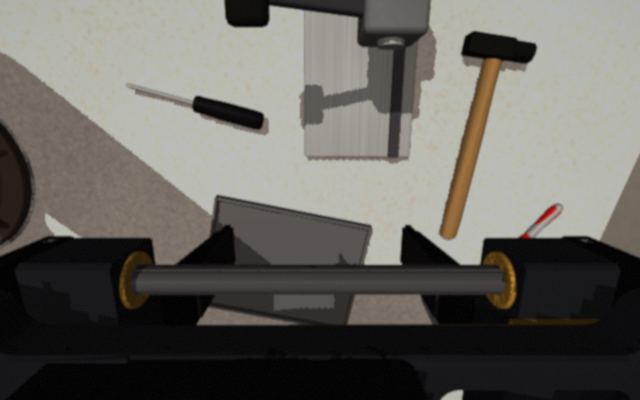

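The wrist view shows the bed's open corners at (304,157) and (410,157) and the fence face at (389,157). That is within 1 px of my fit, so I trust the press pose. Starting with the long cover.

```bash
python3 -c "
from h import *
plan([(397,-330,150,1.558),(397,-330,12,1.558)])"
```

```text
tx -415.9 ty -237.4 tz 149.9 roll 0.229
tx -415.9 ty -237.4 tz 287.9 roll 0.229
```

>>> step_arm:
  moves:
    - {"tx": -416,"ty": -237,"tz": 100,"roll": 0.23}
    - {"tx": -416,"ty": -237,"tz": 100,"roll": 0.23}
    - {"tx": -416,"ty": -237,"tz": 100,"roll": 0.23}
    - {"tx": -416,"ty": -237,"tz": 100,"roll": 0.23}
    - {"tx": -416,"ty": -237,"tz": 100,"roll": 0.23}
    - {"tx": -416,"ty": -237,"tz": 100,"roll": 0.23}
    - {"tx": -416,"ty": -237,"tz": 100,"roll": 0.23}
    - {"tx": -416,"ty": -237,"tz": 100,"roll": 0.23}
    - {"tx": -416,"ty": -237,"tz": 100,"roll": 0.23}
    - {"tx": -416,"ty": -237,"tz": 100,"roll": 0.23}
    - {"tx": -416,"ty": -237,"tz": 150,"roll": 0.23}
    - {"tx": -416,"ty": -237,"tz": 150,"roll": 0.23}
  grip: 60

```text
t: 3.23
eef_pos: [399.3, -323.0, 158.9]
tcp_rot: [3.139, 0.003, 1.555]
ft_force: [-0.1, -0.8, 0.1]
opening: 0.632
grip_force: 0.0
```

>>> step_arm:
  moves:
    - {"tx": 0,"ty": 0,"tz": 0,"roll": 0}
    - {"tx": 0,"ty": 0,"tz": 0,"roll": 0}
    - {"tx": 0,"ty": 0,"tz": 0,"roll": 0}

```text
t: 3.48
eef_pos: [400.4, -320.3, 159.1]
tcp_rot: [3.141, 0.0, 1.556]
ft_force: [-0.1, -0.5, 0.5]
opening: 0.63
grip_force: 0.0
```

Run:
```python
from h import *
from cell import env,optics
c=optics.read_camera("wrist");pickle.dump(c,open("w2.pkl","wb"));cv2.imwrite("pics/w2.png",c["pixels"])
s=env.state();print(s["eef_pos"],s["tcp_rot"])
plan([(397,-330,12,1.558)])
hsv=cv2.cvtColor(c["pixels"],cv2.COLOR_BGR2HSV)
for nm,m in (("g",cv2.inRange(hsv,(38,120,40),(75,255,255))),("brass",cv2.inRange(hsv,(8,90,60),(24,255,255)))):
    n,l,st,ce=cv2.connectedComponentsWithStats(m)
    for i in range(1,n):
        if st[i,4]>60: print(nm,st[i],ce[i].round(1),pix2w(c,[ce[i]],24)[0].round(1))
```

```text
[ 400.94137141 -319.96521947  159.53978642] [3.14066371e+00 8.73452449e-04 1.55720279e+00]
tx -10.1 ty -3.8 tz 147.5 roll -0.001
g [ 282   60   64  164 9150] [315.1 141. ] [ 398.1 -270.3   24. ]
g [ 381   76   70  151 8224] [416.7 151.9] [ 494.8 -281.9   24. ]
g [ 481   87   90  136 7790] [524.2 155.6] [ 597.9 -286.9   24. ]
brass [306  82  15  15 174] [313.   88.8] [ 396.9 -223.6   24. ]
brass [411 100  15  14 166] [418.  106.7] [ 493.4 -240.6   24. ]
brass [541 107  15  15 171] [548.  113.9] [ 614.5 -248.6   24. ]
brass [122 139  15  15 174] [129.  145.8] [ 221.3 -272.3   24. ]
brass [190 252  22  57 679] [198.4 280.5] [ 272.5 -413.6   24. ]
brass [423 252  23  57 706] [436.2 280.5] [ 523.7 -417.2   24. ]
brass [438 320 102   5 407] [487.9 321.5] [ 584.1 -467.4   24. ]
```

View pics/w2.png

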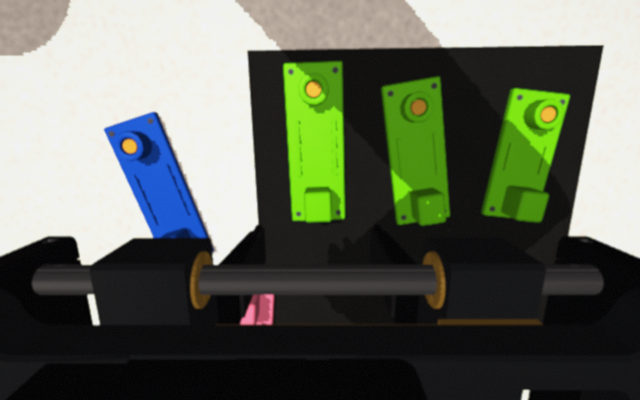

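The wrist view shows the long cover at (315,141), with its collar at (313,89) and its block at (318,205). Mid and short are to its right. The blue look-alike at (150,180) and the pink one at (258,310) stay alone. The long stud is at about (397,-223), which puts the grip at about (396.5,-330.5).

>>> step_arm:
  moves:
    - {"tx": -11,"ty": -4,"tz": 40,"roll": 0}
    - {"tx": -11,"ty": -4,"tz": 80,"roll": 0}
    - {"tx": -11,"ty": -4,"tz": 115,"roll": 0}
    - {"tx": -11,"ty": -4,"tz": 140,"roll": 0}
    - {"tx": -11,"ty": -4,"tz": 147,"roll": 0}
    - {"tx": -11,"ty": -4,"tz": 147,"roll": 0}
    - {"tx": -11,"ty": -4,"tz": 147,"roll": 0}

```text
t: 4.12
eef_pos: [397.7, -331.1, 13.0]
tcp_rot: [3.14, 0.001, 1.559]
ft_force: [0.7, 0.2, 0.2]
opening: 0.63
grip_force: 0.0
```

>>> step_arm:
  moves:
    - {"tx": 0,"ty": 0,"tz": 0,"roll": 0}
    - {"tx": 0,"ty": 0,"tz": 0,"roll": 0}
    - {"tx": 0,"ty": 0,"tz": 0,"roll": 0}
    - {"tx": 0,"ty": 0,"tz": 0,"roll": 0}
    - {"tx": 0,"ty": 0,"tz": 0,"roll": 0}
    - {"tx": 0,"ty": 0,"tz": 0,"roll": 0}
  grip: 10

```text
t: 4.62
eef_pos: [397.1, -331.2, 11.9]
tcp_rot: [3.141, 0.001, 1.558]
ft_force: [0.5, 1.4, 5.4]
opening: 0.272
grip_force: 29.9
```

```bash
cat >> h.py <<'E'
def look(zs=24.):
    """wrist picture: brass studs in world at height zs and in the tool frame"""
    from cell import env,optics
    c=optics.read_camera("wrist");s=env.state();a=s["tcp_rot"][2];e=s["eef_pos"]
    print("tcp",e.round(1),s["tcp_rot"].round(4),"open",round(s["opening"]*95.1,1),"F",s["ft_force"].round(1))
    m=cv2.inRange(cv2.cvtColor(c["pixels"],cv2.COLOR_BGR2HSV),(8,90,60),(24,255,255))[:230]
    n,l,st,ce=cv2.connectedComponentsWithStats(m)
    for i in range(1,n):
        if st[i,4]>60:
            w=pix2w(c,[ce[i]],zs)[0];d=w-e
            print("stud px",ce[i].round(1),st[i,4],"world",w.round(1),"tool",round(np.cos(a)*d[0]+np.sin(a)*d[1],1),round(np.sin(a)*d[0]-np.cos(a)*d[1],1))
    return c
E
python3 -c "
from h import *
look()"
```

```text
tcp [ 397.1 -331.2   11.9] [3.1411e+00 6.0000e-04 1.5577e+00] open 26.2 F [0.4 0.4 5.2]
stud px [317.   30.4] 766 world [ 397.3 -223.6   24. ] tool 107.6 -1.2
stud px [524.5  68.3] 707 world [ 493.4 -240.7   24. ] tool 91.7 95.1
```

```bash
cat >> h.py <<'E'
PRESS=(570.8,307.0,.2266); PY=np.pi/2+.2266
TRAY=(525.,-36.,.0076); TY=np.pi/2+.0076
def P(x,y,z): return (*T(PRESS,(x,y,z))[0],PY)
def Tr(x,y,z): return (*T(TRAY,(x,y,z))[0],TY)
E
python3 -c "
from h import *
plan([P(-4,-178,120),P(-4,-178,40)])"
```

```text
tx 466.5 ty 203.7 tz -108.1 roll -0.240
tx 466.5 ty 203.7 tz -28.1 roll -0.240
```

>>> step_arm:
  moves:
    - {"tx": 0,"ty": 0,"tz": -25,"roll": 0}
    - {"tx": 0,"ty": 0,"tz": -60,"roll": 0}
    - {"tx": 30,"ty": 13,"tz": -90,"roll": 0}
    - {"tx": 68,"ty": 29,"tz": -108,"roll": -0.03}
    - {"tx": 106,"ty": 46,"tz": -108,"roll": -0.06}
    - {"tx": 144,"ty": 62,"tz": -108,"roll": -0.09}
    - {"tx": 182,"ty": 79,"tz": -108,"roll": -0.12}
    - {"tx": 220,"ty": 96,"tz": -108,"roll": -0.15}
    - {"tx": 258,"ty": 112,"tz": -108,"roll": -0.18}
    - {"tx": 296,"ty": 129,"tz": -108,"roll": -0.21}
    - {"tx": 334,"ty": 145,"tz": -108,"roll": -0.24}
    - {"tx": 372,"ty": 162,"tz": -108,"roll": -0.24}

```text
t: 5.67
eef_pos: [562.2, 37.5, 119.3]
tcp_rot: [-3.141, -0.0, 1.8]
ft_force: [1.7, -1.0, -1.8]
opening: 0.275
grip_force: 30.0
```

>>> step_arm:
  moves:
    - {"tx": 30,"ty": -10,"tz": 0,"roll": 0}
    - {"tx": 55,"ty": -18,"tz": 0,"roll": 0}
    - {"tx": 55,"ty": -18,"tz": 0,"roll": 0}
    - {"tx": 55,"ty": -18,"tz": 0,"roll": 0}

```text
t: 6.0
eef_pos: [531.5, 85.9, 119.4]
tcp_rot: [-3.141, 0.0, 1.8]
ft_force: [-0.4, -0.7, -1.2]
opening: 0.273
grip_force: 30.0
```

```bash
python3 -c "
from h import *
look(24+108)
plan([P(-4,-178,120),P(-4,-178,40),P(-4,-178,28)])"
```

```text
tcp [532.2  85.1 119.4] [-3.1414e+00  2.0000e-04  1.7988e+00] open 25.7 F [-0.3 -0.3 -0.9]
stud px [595.3 119.2] 8163 world [644.7 183.4 132. ] tool 70.3 131.9
stud px [317.2  30.3] 779 world [506.  190.7 132. ] tool 108.8 -1.7
tx 29.5 ty 83.6 tz -0.6 roll 0.001
tx 29.5 ty 83.6 tz 79.4 roll 0.001
tx 29.5 ty 83.6 tz 91.4 roll 0.001
```

>>> step_arm:
  moves:
    - {"tx": 15,"ty": 40,"tz": 0,"roll": 0}
    - {"tx": 30,"ty": 80,"tz": 0,"roll": 0}
    - {"tx": 30,"ty": 84,"tz": 30,"roll": 0}
    - {"tx": 30,"ty": 84,"tz": 60,"roll": 0}
    - {"tx": 30,"ty": 84,"tz": 80,"roll": 0}
    - {"tx": 30,"ty": 84,"tz": 84,"roll": 0}
    - {"tx": 30,"ty": 84,"tz": 86,"roll": 0}
    - {"tx": 30,"ty": 84,"tz": 86,"roll": 0}
    - {"tx": 30,"ty": 84,"tz": 86,"roll": 0}

```text
t: 6.8
eef_pos: [608.2, 132.6, 34.9]
tcp_rot: [3.14, 0.0, 1.797]
ft_force: [0.6, 0.2, -1.0]
opening: 0.271
grip_force: 30.0
```

>>> step_arm:
  moves:
    - {"tx": 0,"ty": 0,"tz": 2,"roll": 0}
    - {"tx": 0,"ty": 0,"tz": 4,"roll": 0}
    - {"tx": 0,"ty": 0,"tz": 5,"roll": 0}
    - {"tx": 0,"ty": 0,"tz": 5,"roll": 0}

```text
t: 7.13
eef_pos: [607.3, 133.0, 28.7]
tcp_rot: [3.141, 0.0, 1.798]
ft_force: [-0.6, 0.0, -1.8]
opening: 0.273
grip_force: 30.0
```

>>> step_arm:
  moves:
    - {"tx": 0,"ty": 0,"tz": 1,"roll": 0}
    - {"tx": 0,"ty": 0,"tz": 2,"roll": 0}
    - {"tx": 0,"ty": 0,"tz": 2,"roll": 0}

```text
t: 7.38
eef_pos: [607.4, 133.0, 26.9]
tcp_rot: [3.141, 0.0, 1.798]
ft_force: [-1.1, 0.1, 1.7]
opening: 0.27
grip_force: 30.0
```

>>> step_arm:
  moves:
    - {"tx": 0,"ty": 0,"tz": 0.5,"roll": 0}
    - {"tx": 0,"ty": 0,"tz": 1,"roll": 0}
    - {"tx": 0,"ty": 0,"tz": 1,"roll": 0}

```text
t: 7.63
eef_pos: [607.5, 132.9, 26.6]
tcp_rot: [3.141, 0.0, 1.798]
ft_force: [-3.2, -2.4, 11.4]
opening: 0.274
grip_force: 30.0
```

```bash
python3 -c "
from h import *
plan([P(-4,-108.5,27),P(0,-108.5,27)])"
```

```text
tx 69.4 ty -0.6 tz -0.4 roll 0.000
tx 69.4 ty 3.4 tz -0.4 roll 0.000
```

>>> step_arm:
  moves:
    - {"tx": 0,"ty": 0,"tz": -0.8,"roll": 0}
    - {"tx": 15,"ty": 0,"tz": -0.8,"roll": 0}
    - {"tx": 30,"ty": 0,"tz": -0.8,"roll": 0}
    - {"tx": 45,"ty": 0,"tz": -0.8,"roll": 0}
    - {"tx": 58,"ty": 0,"tz": -0.8,"roll": 0}
    - {"tx": 66,"ty": 0,"tz": -0.8,"roll": 0}
    - {"tx": 69.5,"ty": 0,"tz": -0.8,"roll": 0}
    - {"tx": 69.5,"ty": 0,"tz": -0.8,"roll": 0}
    - {"tx": 69.5,"ty": 0,"tz": -0.8,"roll": 0}

```text
t: 8.38
eef_pos: [591.7, 202.4, 26.9]
tcp_rot: [3.14, -0.001, 1.799]
ft_force: [-0.7, 3.9, 7.6]
opening: 0.272
grip_force: 30.0
```

>>> step_arm:
  moves:
    - {"tx": 0,"ty": 1,"tz": 0,"roll": 0}
    - {"tx": 0,"ty": 2,"tz": 0,"roll": 0}
    - {"tx": 0,"ty": 3,"tz": 0,"roll": 0}
    - {"tx": 0,"ty": 3,"tz": 0,"roll": 0}

```text
t: 8.72
eef_pos: [593.9, 202.5, 26.9]
tcp_rot: [-3.141, -0.0, 1.798]
ft_force: [-4.3, 1.5, 10.0]
opening: 0.27
grip_force: 30.0
```

>>> step_arm:
  moves:
    - {"tx": 0,"ty": 1,"tz": -0.5,"roll": 0}
    - {"tx": 0,"ty": 1.5,"tz": -0.5,"roll": 0}
    - {"tx": 0,"ty": 1.5,"tz": -0.5,"roll": 0}

```text
t: 8.97
eef_pos: [595.7, 202.6, 26.9]
tcp_rot: [-3.141, -0.0, 1.798]
ft_force: [-3.5, 2.2, 6.1]
opening: 0.271
grip_force: 30.0
```

Run:
```python
from h import *
c=look(39);cv2.imwrite("pics/w3.png",c["pixels"][0:150,230:430].repeat(4,0).repeat(4,1))
plan([P(0,-108.5,27)]); print(proj(c,T(PRESS,[(28,-40,23),(28,-150,23),(28,-40,15),(-28,-40,23),(0,0,39)])).round(1))
```

```text
tcp [595.7 202.5  27. ] [-3.1413e+00 -3.0000e-04  1.7981e+00] open 26.1 F [-3.3  2.6  5.3]
stud px [590.5 157.7] 7615 world [715.3 282.2  39. ] tool 50.7 134.5
tx -1.1 ty -0.8 tz -0.0 roll 0.001
[[370.6 122.7]
 [363.1 306.9]
 [368.2 122.7]
 [265.2 122.6]
 [318.1  31.7]]
```

View pics/w3.png

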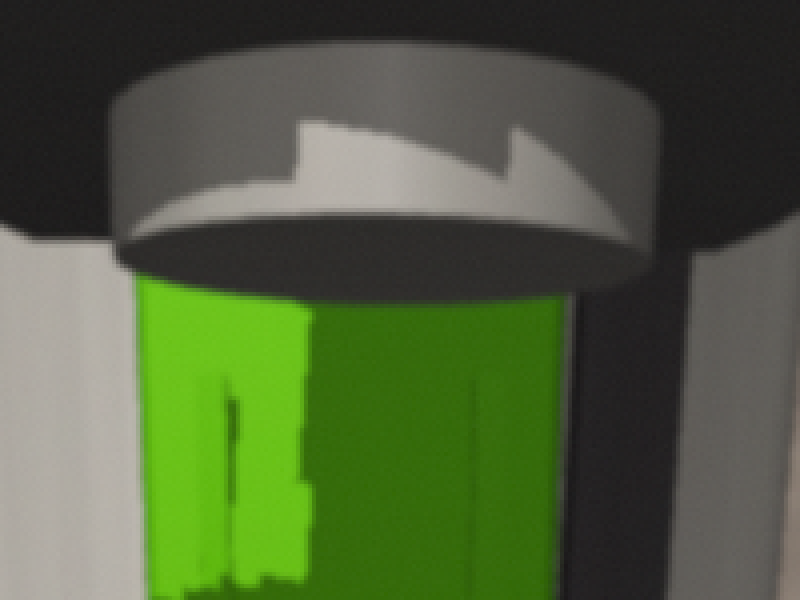

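The picture shows the cover about 1.5 mm short of the fence (gap at crop x 562–573) and the ram disc overhead, spanning crop x 115–655. I'll nudge it to the fence and work out the disc centre.

>>> step_arm:
  moves:
    - {"tx": 0,"ty": 1,"tz": 0,"roll": 0}
    - {"tx": 0,"ty": 2,"tz": 0,"roll": 0}
    - {"tx": 0,"ty": 2,"tz": 0,"roll": 0}

```text
t: 9.27
eef_pos: [595.8, 202.6, 27.0]
tcp_rot: [-3.137, -0.0, 1.798]
ft_force: [-12.8, 0.3, 12.6]
opening: 0.273
grip_force: 30.0
```

Run:
```python
from h import *
c=look(39)
px=lambda x,y:(230+x/4,y/4)
def inp(w):
    v=w[:,:2]-PRESS[:2];cs,s=np.cos(PRESS[2]),np.sin(PRESS[2]);return np.c_[cs*v[:,0]+s*v[:,1],-s*v[:,0]+cs*v[:,1]].round(1)
for z in (72,85,95): print(z,inp(pix2w(c,[px(115,255),px(655,255),px(385,305),px(385,215)],z)).tolist())
print(inp(pix2w(c,[px(135,300),px(562,300)],23)),inp(pix2w(c,[px(575,300),px(690,300)],23)))
g=c["pixels"][60:140,250:420];print(proj(c,T(PRESS,[(0,0,72)])))
m=cv2.inRange(cv2.cvtColor(c["pixels"],cv2.COLOR_BGR2HSV),(38,120,40),(75,255,255))
for v in (85,110,130):
    u=np.flatnonzero(m[v]);print(v,u.min(),u.max(),inp(pix2w(c,[(u.min(),v),(u.max()+1,v)],23)).tolist())
    print(c["pixels"][v,u.max()-2:u.max()+12].sum(1))
```

```text
tcp [595.8 202.6  27. ] [-3.1371e+00 -4.0000e-04  1.7980e+00] open 25.7 F [-12.7   0.3  11.9]
stud px [591.2 157.7] 7651 world [715.3 282.3  39. ] tool 50.7 134.4
72 [[-21.4, -18.9], [28.0, -18.9], [3.4, -23.2], [3.3, -15.6]]
85 [[-19.1, -21.1], [25.2, -21.1], [3.1, -24.9], [3.0, -18.1]]
95 [[-17.3, -22.8], [23.0, -22.7], [2.9, -26.3], [2.8, -20.0]]
[[-27.7 -16.2]
 [ 27.1 -16.2]] [[ 28.8 -16.2]
 [ 43.5 -16.2]]
[[317.2345794    5.93025238]]
85 265 370 [[-27.3, -21.1], [27.6, -21.0]]
[150 153 152 172 168 113  81  92  99 108 107 103 103 105]
110 266 370 [[-27.2, -33.5], [28.1, -33.5]]
[146 144 155 128  97  87  93 102 114 102 108 106 104 103]
130 266 369 [[-27.6, -43.8], [28.0, -43.7]]
[154 141 137 123  87  86 100 105 106 103 100 108 103 107]
```

The cover is against the fence: the force rises to 12.7 N and its edges measure ±28 mm. Next I relax, release and lift.

>>> step_arm:
  moves:
    - {"tx": 0,"ty": -1.5,"tz": -0.3,"roll": 0}
    - {"tx": 0,"ty": -1.5,"tz": -0.3,"roll": 0}

```text
t: 9.48
eef_pos: [595.8, 202.3, 26.9]
tcp_rot: [-3.14, -0.0, 1.798]
ft_force: [-4.4, 1.0, 3.4]
opening: 0.272
grip_force: 30.0
```

>>> step_arm:
  moves:
    - {"tx": 0,"ty": 0,"tz": 0,"roll": 0}
    - {"tx": 0,"ty": 0,"tz": 0,"roll": 0}
    - {"tx": 0,"ty": 0,"tz": 0,"roll": 0}
    - {"tx": 0,"ty": 0,"tz": 0,"roll": 0}
    - {"tx": 0,"ty": 0,"tz": -20,"roll": 0}
    - {"tx": 0,"ty": 0,"tz": -60,"roll": 0}
    - {"tx": 0,"ty": 0,"tz": -100,"roll": 0}
    - {"tx": 0,"ty": 0,"tz": -140,"roll": 0}
    - {"tx": 0,"ty": 0,"tz": -180,"roll": 0}
    - {"tx": 0,"ty": 0,"tz": -205,"roll": 0}
    - {"tx": 0,"ty": 0,"tz": -205,"roll": 0}
  grip: 45

```text
t: 10.4
eef_pos: [598.4, 202.3, 238.3]
tcp_rot: [3.132, 0.0, 1.798]
ft_force: [-0.5, 0.5, -0.8]
opening: 0.469
grip_force: 0.0
```

```bash
python3 -c "
from h import *
c=look(39);cv2.imwrite('pics/w4.png',c['pixels'])
plan([P(-127,0,232),P(-127,0,190)])
print(proj(c,T(PRESS,[(0,-24,155),(0,-108,53),(28,-86,23),(-127,0,185)])).round())"
```

```text
tcp [597.5 202.  235. ] [3.1360e+00 2.0000e-04 1.7977e+00] open 45.0 F [-0.2 -0.6  0.2]
stud px [434.6 167.5] 2431 world [729.6 249.   39. ] tool 16.0 139.3
tx 108.3 ty -129.4 tz 3.0 roll 0.000
tx 108.3 ty -129.4 tz 45.0 roll 0.000
[[313. 100.]
 [314. 183.]
 [337. 161.]
 [117.  57.]]
```

View pics/w4.png

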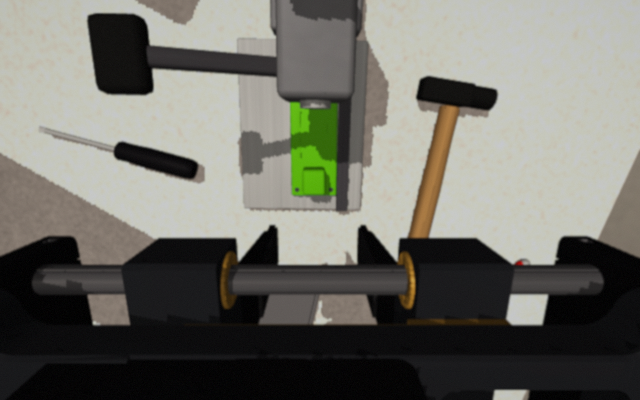

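The long cover lies against the fence with its collar under the head, its block at (314,180), and the pad at (120,54). Next I close the fingers and go to the pad.

>>> step_arm:
  moves:
    - {"tx": 27,"ty": -32,"tz": 0,"roll": 0}
    - {"tx": 54,"ty": -64,"tz": 0,"roll": 0}
    - {"tx": 81,"ty": -97,"tz": 0,"roll": 0}
    - {"tx": 108,"ty": -130,"tz": 0,"roll": 0}
    - {"tx": 108,"ty": -130,"tz": 20,"roll": 0}
    - {"tx": 108,"ty": -130,"tz": 40,"roll": 0}
    - {"tx": 108,"ty": -130,"tz": 42,"roll": 0}
    - {"tx": 108,"ty": -130,"tz": 42,"roll": 0}
  grip: 0

```text
t: 11.12
eef_pos: [445.0, 277.5, 188.6]
tcp_rot: [-3.138, 0.001, 1.798]
ft_force: [-0.8, -0.3, 0.0]
opening: 0.014
grip_force: 0.0
```

>>> step_arm:
  moves:
    - {"tx": 0,"ty": -1,"tz": 5,"roll": 0}
    - {"tx": 0,"ty": -2,"tz": 10,"roll": 0}
    - {"tx": 0,"ty": -3,"tz": 15,"roll": 0}
    - {"tx": 0,"ty": -3,"tz": 20,"roll": 0}
    - {"tx": 0,"ty": -3,"tz": 22,"roll": 0}
    - {"tx": 0,"ty": -3,"tz": 22,"roll": 0}
    - {"tx": 0,"ty": -3,"tz": 22,"roll": 0}

```text
t: 11.7
eef_pos: [442.7, 277.1, 168.1]
tcp_rot: [3.142, 0.0, 1.798]
ft_force: [-0.4, -0.8, 1.9]
opening: 0.004
grip_force: 0.5
```

>>> step_arm:
  moves:
    - {"tx": 0,"ty": -1,"tz": 2,"roll": 0}
    - {"tx": 0,"ty": -1,"tz": 4,"roll": 0}
    - {"tx": 0,"ty": -1,"tz": 6,"roll": 0}
    - {"tx": 0,"ty": -1,"tz": 6,"roll": 0}

```text
t: 12.03
eef_pos: [441.4, 276.9, 162.0]
tcp_rot: [-3.141, 0.0, 1.798]
ft_force: [-3.7, -0.6, 5.0]
opening: 0.006
grip_force: 2.8
```

>>> step_arm:
  moves:
    - {"tx": 0,"ty": -1,"tz": 2,"roll": 0}
    - {"tx": 0,"ty": -1,"tz": 4,"roll": 0}
    - {"tx": 0,"ty": -1,"tz": 6,"roll": 0}
    - {"tx": 0,"ty": -1,"tz": 6,"roll": 0}

```text
t: 12.37
eef_pos: [440.2, 276.7, 156.1]
tcp_rot: [-3.141, 0.0, 1.798]
ft_force: [-4.4, -0.9, 6.1]
opening: 0.004
grip_force: 3.6
```

Force is about 6 N with no hard stop at rim height, so the tip is in the bore and driving the stud. I'll continue.

>>> step_arm:
  moves:
    - {"tx": 0,"ty": -0.5,"tz": 3,"roll": 0}
    - {"tx": 0,"ty": -1,"tz": 6,"roll": 0}
    - {"tx": 0,"ty": -1,"tz": 9,"roll": 0}
    - {"tx": 0,"ty": -1.5,"tz": 12,"roll": 0}
    - {"tx": 0,"ty": -2,"tz": 15,"roll": 0}
    - {"tx": 0,"ty": -2,"tz": 18,"roll": 0}
    - {"tx": 0,"ty": -2,"tz": 18,"roll": 0}

```text
t: 12.95
eef_pos: [438.0, 276.2, 137.9]
tcp_rot: [-3.14, 0.0, 1.798]
ft_force: [-5.2, -0.3, 6.2]
opening: 0.003
grip_force: 3.6
```

>>> step_arm:
  moves:
    - {"tx": 0,"ty": 0,"tz": 2,"roll": 0}
    - {"tx": 0,"ty": 0,"tz": 4,"roll": 0}
    - {"tx": 0,"ty": 0,"tz": 6,"roll": 0}
    - {"tx": 0,"ty": 0,"tz": 6,"roll": 0}

```text
t: 13.28
eef_pos: [437.8, 276.1, 131.9]
tcp_rot: [-3.14, 0.0, 1.798]
ft_force: [-5.3, -0.4, 6.7]
opening: 0.003
grip_force: 3.9
```

>>> step_arm:
  moves:
    - {"tx": 0,"ty": 0,"tz": 1.5,"roll": 0}
    - {"tx": 0,"ty": 0,"tz": 3,"roll": 0}
    - {"tx": 0,"ty": 0,"tz": 4,"roll": 0}
    - {"tx": 0,"ty": 0,"tz": 4,"roll": 0}

```text
t: 13.62
eef_pos: [437.8, 276.1, 128.1]
tcp_rot: [-3.14, 0.0, 1.798]
ft_force: [-5.8, -0.7, 7.4]
opening: 0.003
grip_force: 4.4
```

>>> step_arm:
  moves:
    - {"tx": 0,"ty": 0,"tz": 1,"roll": 0}
    - {"tx": 0,"ty": 0,"tz": 2,"roll": 0}
    - {"tx": 0,"ty": 0,"tz": 3,"roll": 0}
    - {"tx": 0,"ty": 0,"tz": 3,"roll": 0}

```text
t: 13.95
eef_pos: [437.9, 276.1, 125.7]
tcp_rot: [-3.14, 0.0, 1.798]
ft_force: [-8.4, -2.2, 15.1]
opening: 0.006
grip_force: 8.5
```

>>> step_arm:
  moves:
    - {"tx": 0,"ty": 0,"tz": 1,"roll": 0}
    - {"tx": 0,"ty": 0,"tz": 2,"roll": 0}
    - {"tx": 0,"ty": 0,"tz": 2,"roll": 0}

```text
t: 14.2
eef_pos: [438.0, 276.2, 124.2]
tcp_rot: [-3.141, 0.0, 1.798]
ft_force: [-9.3, -2.1, 20.8]
opening: 0.004
grip_force: 11.3
```

>>> step_arm:
  moves:
    - {"tx": 0,"ty": 0,"tz": 1,"roll": 0}
    - {"tx": 0,"ty": 0,"tz": 2,"roll": 0}
    - {"tx": 0,"ty": 0,"tz": 2,"roll": 0}

```text
t: 14.45
eef_pos: [438.1, 276.2, 122.6]
tcp_rot: [-3.141, -0.0, 1.798]
ft_force: [-9.7, -3.6, 26.2]
opening: 0.004
grip_force: 14.2
```

It hit the firm stop: force climbed from 7 to 26 N within about 5 mm of pad travel, which is about 10 mm of stud. I'll let the lever rise and go back for the cover.

>>> step_arm:
  moves:
    - {"tx": 0,"ty": 2,"tz": -20,"roll": 0}
    - {"tx": 0,"ty": 4,"tz": -45,"roll": 0}
    - {"tx": 0,"ty": 4,"tz": -75,"roll": 0}
    - {"tx": 0,"ty": 4,"tz": -112,"roll": 0}
    - {"tx": 0,"ty": 4,"tz": -112,"roll": 0}
    - {"tx": 0,"ty": 4,"tz": -112,"roll": 0}

```text
t: 14.95
eef_pos: [443.3, 277.5, 234.7]
tcp_rot: [3.138, -0.001, 1.798]
ft_force: [-0.2, -0.3, -1.4]
opening: 0.004
grip_force: 0.0
```

```bash
python3 -c "
from h import *
plan([P(0,-108.5,232),P(0.5,-108.5,29)])"
```

```text
tx -108.5 ty 130.8 tz 2.7 roll 0.000
tx -108.5 ty 131.3 tz 205.7 roll 0.000
```

>>> step_arm:
  moves:
    - {"tx": -27,"ty": 33,"tz": 0,"roll": 0}
    - {"tx": -54,"ty": 66,"tz": 0,"roll": 0}
    - {"tx": -81,"ty": 98,"tz": 0,"roll": 0}
    - {"tx": -107.5,"ty": 131,"tz": 10,"roll": 0}
    - {"tx": -107.5,"ty": 131,"tz": 45,"roll": 0}
    - {"tx": -107.5,"ty": 131,"tz": 85,"roll": 0}
    - {"tx": -107.5,"ty": 131,"tz": 125,"roll": 0}
    - {"tx": -107.5,"ty": 131,"tz": 160,"roll": 0}
    - {"tx": -107.5,"ty": 131,"tz": 190,"roll": 0}
    - {"tx": -107.5,"ty": 131,"tz": 204,"roll": 0}
    - {"tx": -107.5,"ty": 131,"tz": 206,"roll": 0}
    - {"tx": -107.5,"ty": 131,"tz": 206,"roll": 0}
  grip: 55

```text
t: 15.95
eef_pos: [593.3, 201.6, 24.7]
tcp_rot: [-3.138, 0.0, 1.798]
ft_force: [-0.0, -0.2, 0.5]
opening: 0.576
grip_force: 0.0
```

>>> step_arm:
  moves:
    - {"tx": 0,"ty": 0,"tz": 0,"roll": 0}
    - {"tx": 0,"ty": 0,"tz": 0,"roll": 0}
    - {"tx": 0,"ty": 0,"tz": 0,"roll": 0}
    - {"tx": 0,"ty": 0,"tz": 0,"roll": 0}
    - {"tx": 0,"ty": 0,"tz": 0,"roll": 0}
  grip: 10

```text
t: 16.37
eef_pos: [594.5, 201.9, 27.3]
tcp_rot: [3.141, 0.0, 1.798]
ft_force: [0.4, -0.3, 0.1]
opening: 0.286
grip_force: 0.2
```

>>> step_arm:
  moves:
    - {"tx": -15,"ty": -1,"tz": -0.5,"roll": 0}
    - {"tx": -35,"ty": -2,"tz": -0.5,"roll": 0}
    - {"tx": -60,"ty": -2,"tz": -0.5,"roll": 0}
    - {"tx": -90,"ty": -2,"tz": -0.5,"roll": 0}
    - {"tx": -120,"ty": -2,"tz": -20,"roll": 0}
    - {"tx": -150,"ty": -2,"tz": -50,"roll": 0}
    - {"tx": -160,"ty": -2,"tz": -80,"roll": 0}
    - {"tx": -160,"ty": -2,"tz": -100,"roll": 0}
    - {"tx": -160,"ty": -2,"tz": -100,"roll": 0}

```text
t: 17.12
eef_pos: [630.3, 43.7, 131.4]
tcp_rot: [3.135, 0.002, 1.796]
ft_force: [1.1, -0.1, -0.8]
opening: 0.276
grip_force: 29.9
```

Run:
```python
from h import *
c=look(136-10);cv2.imwrite('pics/w5.png',c['pixels'])
plan([Tr(-74,-56,120),Tr(-74,-56,40),Tr(-74,-56,17)])
```

```text
tcp [629.2  44.4 129. ] [3.1381e+00 1.1000e-03 1.7967e+00] open 25.6 F [-0.5 -0.1 -2.1]
stud px [478.8  95.8] 6169 world [694.2 141.6 126. ] tool 80.2 85.1
stud px [318.5  34.3] 558 world [605.2 151.4 126. ] tool 109.6 0.5
tx -93.7 ty -204.0 tz 9.0 roll 0.218
tx -93.7 ty -204.0 tz 89.0 roll 0.218
tx -93.7 ty -204.0 tz 112.0 roll 0.218
```

The grip holds, and the stud now sits deep: its spot shrank from 779 to 558 px. Next, the tray's near lane.

>>> step_arm:
  moves:
    - {"tx": -15,"ty": -34,"tz": 0,"roll": 0.04}
    - {"tx": -30,"ty": -68,"tz": 0,"roll": 0.08}
    - {"tx": -46,"ty": -102,"tz": 0,"roll": 0.12}
    - {"tx": -62,"ty": -136,"tz": 0,"roll": 0.16}
    - {"tx": -78,"ty": -170,"tz": 0,"roll": 0.2}
    - {"tx": -94,"ty": -204,"tz": 20,"roll": 0.218}
    - {"tx": -94,"ty": -204,"tz": 50,"roll": 0.218}
    - {"tx": -94,"ty": -204,"tz": 80,"roll": 0.218}
    - {"tx": -94,"ty": -204,"tz": 89,"roll": 0.218}
    - {"tx": -94,"ty": -204,"tz": 89,"roll": 0.218}
    - {"tx": -94,"ty": -204,"tz": 89,"roll": 0.218}

```text
t: 18.08
eef_pos: [450.8, -91.6, 37.9]
tcp_rot: [-3.14, -0.001, 1.581]
ft_force: [0.5, -0.1, -1.7]
opening: 0.274
grip_force: 30.0
```

Run:
```python
from h import *
from cell import optics
c=look(136-10-75)
t=optics.read_camera("top");crop(t,255,155,120,110,6,"pics/t1.png")
plan([Tr(-74,-56,17)])
```

```text
tcp [451.2 -91.7  38.6] [3.1416e+00 1.0000e-04 1.5806e+00] open 25.9 F [ 0.6  0.  -1.7]
stud px [318.3  34.1] 558 world [449.1  14.3  51. ] tool 106.0 -1.1
tx -0.8 ty -0.1 tz 22.0 roll 0.002
```

View pics/t1.png

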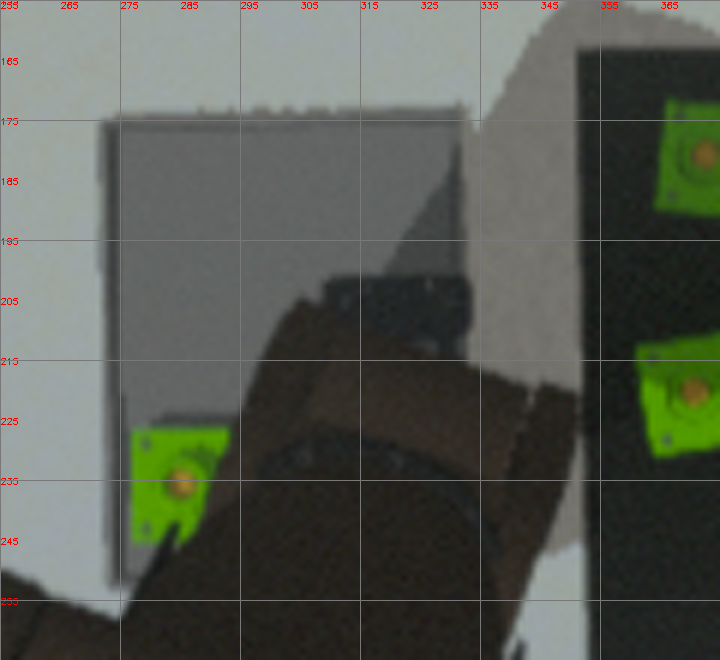

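The cover's end at px 277 is inside the tray wall (272–275), and its near edge at v=245 is inside the rim (252). I'll lower it and release.

>>> step_arm:
  moves:
    - {"tx": -1,"ty": 0,"tz": 10,"roll": 0}
    - {"tx": -1,"ty": 0,"tz": 18,"roll": 0}
    - {"tx": -1,"ty": 0,"tz": 21,"roll": 0}
    - {"tx": -1,"ty": 0,"tz": 22,"roll": 0}
    - {"tx": -1,"ty": 0,"tz": 22,"roll": 0}
    - {"tx": -1,"ty": 0,"tz": 22,"roll": 0}

```text
t: 18.68
eef_pos: [451.2, -92.8, 17.0]
tcp_rot: [3.141, 0.0, 1.58]
ft_force: [-0.6, 0.8, 7.1]
opening: 0.272
grip_force: 30.0
```

>>> step_arm:
  moves:
    - {"tx": 0,"ty": 0,"tz": 0,"roll": 0}
    - {"tx": 0,"ty": 0,"tz": 0,"roll": 0}
    - {"tx": 0,"ty": 0,"tz": 0,"roll": 0}
    - {"tx": 0,"ty": 0,"tz": 0,"roll": 0}
    - {"tx": 0,"ty": 0,"tz": -15,"roll": 0}
    - {"tx": 0,"ty": 0,"tz": -45,"roll": 0}
    - {"tx": 0,"ty": 0,"tz": -85,"roll": 0}
    - {"tx": 0,"ty": 0,"tz": -125,"roll": 0}
    - {"tx": 0,"ty": 0,"tz": -140,"roll": 0}
    - {"tx": 0,"ty": 0,"tz": -140,"roll": 0}
  grip: 42

```text
t: 19.52
eef_pos: [452.2, -93.3, 159.6]
tcp_rot: [3.135, 0.002, 1.58]
ft_force: [-0.2, 0.4, 0.9]
opening: 0.441
grip_force: 0.0
```

Run:
```python
from h import *
c=look(24)
a=1.5708+.1623
plan([(509.6,-331.5,150,a)])
```

```text
tcp [451.4 -93.1 157.6] [3.1382e+00 1.4000e-03 1.5799e+00] open 41.9 F [ 0.9 -0.1 -0.4]
stud px [315.8  75.2] 148 world [449.6  14.8  24. ] tool 107.9 -0.8
tx -238.9 ty 56.0 tz 7.6 roll -0.153
```

>>> step_arm:
  moves:
    - {"tx": -40,"ty": 9,"tz": 0,"roll": -0.03}
    - {"tx": -80,"ty": 19,"tz": 0,"roll": -0.06}
    - {"tx": -120,"ty": 28,"tz": 4,"roll": -0.09}
    - {"tx": -160,"ty": 38,"tz": 8,"roll": -0.12}
    - {"tx": -200,"ty": 47,"tz": 8,"roll": -0.153}
    - {"tx": -240,"ty": 56,"tz": 8,"roll": -0.153}
    - {"tx": -240.5,"ty": 56,"tz": 8,"roll": -0.153}
    - {"tx": -240.5,"ty": 56,"tz": 8,"roll": -0.153}
    - {"tx": -240.5,"ty": 56,"tz": 8,"roll": -0.153}
  grip: 60

```text
t: 20.32
eef_pos: [508.2, -332.3, 146.2]
tcp_rot: [-3.139, -0.003, 1.732]
ft_force: [0.5, 0.1, -0.4]
opening: 0.634
grip_force: 0.0
```

```bash
cat >> h.py <<'E'
def cover(c,name):
    """fit cover pose in wrist picture from its green outline + stud"""
    cy,gy={"long":(52,-56),"mid":(46,-50),"short":(42,-44)}[name]
    hsv=cv2.cvtColor(c["pixels"],cv2.COLOR_BGR2HSV)
    n,l,st,ce=cv2.connectedComponentsWithStats(cv2.inRange(hsv,(38,120,40),(75,255,255)))
    for i in range(1,n):
        if st[i,4]<800: continue
        r=pix2w(c,np.argwhere(l==i)[:,::-1],8)[:,:2].astype(np.float32);b=cv2.minAreaRect(r)
        bp=cv2.boxPoints(b);e=[bp[1]-bp[0],bp[2]-bp[1]];e=max(e,key=np.linalg.norm)
        if e[1]<0:e=-e
        print("green",ce[i].round(),"ctr",np.round(b[0],1),"size",np.round(b[1],1),"cover yaw %.3f"%-np.arctan2(e[0],e[1]))
E
python3 - <<'E'
from h import *
c=look(24);cover(c,"mid")
a=1.5708+.1623
plan([(509.3,-333.3,12,a)])
E
```

```text
tcp [ 508.5 -331.8  146.8] [-3.140e+00 -1.900e-03  1.733e+00] open 60.4 F [-0.3 -0.2  0.2]
stud px [ 5.  77.9] 169 world [ 222.2 -272.5   24. ] tool 104.8 -272.9
stud px [319.4  92.5] 173 world [ 493.8 -240.5   24. ] tool 92.5 0.3
stud px [450.7 125. ] 177 world [ 614.3 -248.8   24. ] tool 64.9 117.8
green [319. 141.] ctr [ 500.9 -287.6] size [ 58.  145.8] cover yaw 0.152
green [428. 165.] ctr [ 608.4 -291.1] size [131.7  58.8] cover yaw -0.120
tx -1.6 ty 0.6 tz 134.8 roll -0.000
```

>>> step_arm:
  moves:
    - {"tx": -2.5,"ty": 0.5,"tz": 40,"roll": 0}
    - {"tx": -2.5,"ty": 0.5,"tz": 80,"roll": 0}
    - {"tx": -2.5,"ty": 0.5,"tz": 110,"roll": 0}
    - {"tx": -2.5,"ty": 0.5,"tz": 130,"roll": 0}
    - {"tx": -2.5,"ty": 0.5,"tz": 135,"roll": 0}
    - {"tx": -2.5,"ty": 0.5,"tz": 135,"roll": 0}
    - {"tx": -2.5,"ty": 0.5,"tz": 135,"roll": 0}

```text
t: 20.95
eef_pos: [510.4, -334.9, 14.1]
tcp_rot: [3.141, 0.001, 1.734]
ft_force: [0.3, 0.5, 0.5]
opening: 0.632
grip_force: 0.0
```

>>> step_arm:
  moves:
    - {"tx": 0,"ty": 0,"tz": 0,"roll": 0}
    - {"tx": 0,"ty": 0,"tz": 0,"roll": 0}
    - {"tx": 0,"ty": 0,"tz": 0,"roll": 0}
    - {"tx": 0,"ty": 0,"tz": 0,"roll": 0}
    - {"tx": 0,"ty": 0,"tz": 0,"roll": 0}
    - {"tx": 0,"ty": 0,"tz": 0,"roll": 0}
  grip: 10

```text
t: 21.45
eef_pos: [510.0, -335.4, 13.5]
tcp_rot: [3.141, 0.0, 1.733]
ft_force: [0.9, 0.9, 5.4]
opening: 0.274
grip_force: 29.9
```

>>> step_arm:
  moves:
    - {"tx": 0,"ty": 0,"tz": -30,"roll": 0}
    - {"tx": 0,"ty": 0,"tz": -65,"roll": 0}
    - {"tx": 0,"ty": 0,"tz": -100,"roll": 0}
    - {"tx": 0,"ty": 0,"tz": -110,"roll": 0}
    - {"tx": 0,"ty": 0,"tz": -110,"roll": 0}
    - {"tx": 0,"ty": 0,"tz": -110,"roll": 0}

```text
t: 21.95
eef_pos: [509.6, -335.1, 122.5]
tcp_rot: [-3.141, -0.0, 1.733]
ft_force: [-0.1, -0.8, -2.7]
opening: 0.27
grip_force: 30.0
```

```bash
python3 -c "
from h import *
look(24+110)
plan([P(-4,-168,120),P(-4,-168,33)])"
```

```text
tcp [ 509.3 -334.9  121.6] [-3.1402e+00 -1.5000e-03  1.7327e+00] open 25.9 F [-0.1  0.5 -3.5]
stud px [317.5  59.4] 674 world [ 493.2 -240.7  134. ] tool 95.5 -0.7
stud px [461.4 121.3] 209 world [ 566.5 -256.9  134. ] tool 67.7 69.0
tx 455.6 ty 171.0 tz 1.6 roll -0.065
tx 455.6 ty 171.0 tz 88.6 roll -0.065
```

>>> step_arm:
  moves:
    - {"tx": 38,"ty": 14,"tz": 0,"roll": 0}
    - {"tx": 76,"ty": 28,"tz": 0,"roll": 0}
    - {"tx": 114,"ty": 43,"tz": 0,"roll": -0.01}
    - {"tx": 152,"ty": 57,"tz": 0,"roll": -0.02}
    - {"tx": 190,"ty": 71,"tz": 0,"roll": -0.03}
    - {"tx": 228,"ty": 85,"tz": 0,"roll": -0.04}
    - {"tx": 266,"ty": 100,"tz": 0,"roll": -0.05}
    - {"tx": 304,"ty": 114,"tz": 0,"roll": -0.065}
    - {"tx": 342,"ty": 128,"tz": 0,"roll": -0.065}
    - {"tx": 380,"ty": 143,"tz": 0,"roll": -0.065}
    - {"tx": 418,"ty": 157,"tz": 0,"roll": -0.065}
    - {"tx": 455,"ty": 171,"tz": 0,"roll": -0.065}

```text
t: 23.0
eef_pos: [604.4, 143.4, 120.6]
tcp_rot: [-3.138, -0.0, 1.798]
ft_force: [0.3, -0.6, -2.5]
opening: 0.273
grip_force: 30.0
```

```bash
python3 -c "
from h import *
look(24+110)
plan([P(-4,-168,120),P(-4,-168,30)])"
```

```text
tcp [605.5 149.3 120.7] [-3.1398e+00 -1.8000e-03  1.8006e+00] open 25.7 F [-2.9  4.3 -3. ]
stud px [501.8 123. ] 6807 world [674.3 228.6 134. ] tool 61.5 85.1
stud px [317.6  59.1] 701 world [582.1 236.3 134. ] tool 90.0 -2.9
tx -6.6 ty -2.4 tz 0.7 roll 0.003
tx -6.6 ty -2.4 tz 90.7 roll 0.003
```

>>> step_arm:
  moves:
    - {"tx": 0,"ty": 0,"tz": 0,"roll": 0}
    - {"tx": 0,"ty": 0,"tz": 30,"roll": 0}
    - {"tx": 0,"ty": 0,"tz": 60,"roll": 0}
    - {"tx": 0,"ty": 0,"tz": 82,"roll": 0}
    - {"tx": 0,"ty": 0,"tz": 87,"roll": 0}
    - {"tx": 0,"ty": 0,"tz": 87,"roll": 0}
    - {"tx": 0,"ty": 0,"tz": 87,"roll": 0}

```text
t: 23.63
eef_pos: [605.4, 140.7, 36.1]
tcp_rot: [-3.141, 0.0, 1.797]
ft_force: [0.3, -0.7, -2.4]
opening: 0.271
grip_force: 30.0
```

```bash
python3 -c "
from h import *
look(24+23)
plan([P(-4,-168,28.6),P(-4,-95.5,28.6)])"
```

```text
tcp [605.8 140.9  36.9] [3.1408e+00 2.0000e-04 1.7973e+00] open 25.6 F [ 0.5 -0.3 -2.1]
stud px [583.5 115.2] 11731 world [713.9 238.6  47. ] tool 70.9 127.3
stud px [317.5  59.1] 700 world [582.9 234.1  47. ] tool 95.9 -1.4
tx 1.7 ty -0.8 tz 8.3 roll -0.000
tx 74.2 ty -0.8 tz 8.3 roll -0.000
```

>>> step_arm:
  moves:
    - {"tx": 0,"ty": 0,"tz": 4,"roll": 0}
    - {"tx": 0,"ty": 0,"tz": 6,"roll": 0}
    - {"tx": 0,"ty": 0,"tz": 7,"roll": 0}
    - {"tx": 0,"ty": 0,"tz": 7,"roll": 0}
    - {"tx": 0,"ty": 0,"tz": 7,"roll": 0}

```text
t: 24.1
eef_pos: [605.4, 141.3, 29.4]
tcp_rot: [3.141, 0.0, 1.798]
ft_force: [-0.2, -0.6, -2.7]
opening: 0.275
grip_force: 30.0
```

>>> step_arm:
  moves:
    - {"tx": 0,"ty": 0,"tz": 0.5,"roll": 0}
    - {"tx": 0,"ty": 0,"tz": 0.5,"roll": 0}
    - {"tx": 0,"ty": 0,"tz": 0.5,"roll": 0}

```text
t: 24.35
eef_pos: [605.4, 141.3, 28.7]
tcp_rot: [3.141, 0.0, 1.798]
ft_force: [-0.2, 1.0, -1.9]
opening: 0.271
grip_force: 30.0
```

Now it should be just about touching, so I'll slide it in.

```bash
python3 -c "
from h import *
plan([P(-4,-95.5,28.4)])"
```

```text
tx 73.7 ty -0.5 tz 0.3 roll 0.000
```

>>> step_arm:
  moves:
    - {"tx": 0,"ty": 0,"tz": 0.5,"roll": 0}
    - {"tx": 15,"ty": 0,"tz": 0.5,"roll": 0}
    - {"tx": 30,"ty": 0,"tz": 0.5,"roll": 0}
    - {"tx": 45,"ty": 0,"tz": 0.5,"roll": 0}
    - {"tx": 60,"ty": 0,"tz": 0.5,"roll": 0}
    - {"tx": 70,"ty": 0,"tz": 0.5,"roll": 0}
    - {"tx": 74,"ty": 0,"tz": 0.5,"roll": 0}
    - {"tx": 74,"ty": 0,"tz": 0.5,"roll": 0}
    - {"tx": 74,"ty": 2,"tz": 0.5,"roll": 0}
    - {"tx": 74,"ty": 4,"tz": 0.5,"roll": 0}
    - {"tx": 74,"ty": 4,"tz": 0.5,"roll": 0}

```text
t: 25.27
eef_pos: [592.1, 215.2, 28.5]
tcp_rot: [-3.141, -0.0, 1.799]
ft_force: [-3.8, 1.0, 7.5]
opening: 0.272
grip_force: 30.0
```

>>> step_arm:
  moves:
    - {"tx": 0,"ty": 1,"tz": 0,"roll": 0}
    - {"tx": 0,"ty": 1.5,"tz": 0,"roll": 0}
    - {"tx": 0,"ty": 1.5,"tz": 0,"roll": 0}

```text
t: 25.52
eef_pos: [593.0, 215.3, 28.5]
tcp_rot: [-3.14, -0.0, 1.799]
ft_force: [-6.1, -0.7, 8.9]
opening: 0.274
grip_force: 30.0
```

>>> step_arm:
  moves:
    - {"tx": 0,"ty": 1,"tz": -0.3,"roll": 0}
    - {"tx": 0,"ty": 1,"tz": -0.3,"roll": 0}

```text
t: 25.68
eef_pos: [593.0, 215.4, 28.5]
tcp_rot: [-3.138, -0.0, 1.798]
ft_force: [-9.3, -1.7, 9.4]
opening: 0.27
grip_force: 30.0
```

>>> step_arm:
  moves:
    - {"tx": 0,"ty": -1.5,"tz": -0.3,"roll": 0}
    - {"tx": 0,"ty": -1.5,"tz": -0.3,"roll": 0}

```text
t: 25.85
eef_pos: [593.0, 215.0, 28.5]
tcp_rot: [-3.141, -0.0, 1.798]
ft_force: [-3.0, 1.2, 1.8]
opening: 0.271
grip_force: 30.0
```

>>> step_arm:
  moves:
    - {"tx": 0,"ty": 0,"tz": 0,"roll": 0}
    - {"tx": 0,"ty": 0,"tz": 0,"roll": 0}
    - {"tx": 0,"ty": 0,"tz": 0,"roll": 0}
    - {"tx": 0,"ty": 0,"tz": 0,"roll": 0}
    - {"tx": 0,"ty": 0,"tz": -20,"roll": 0}
    - {"tx": 0,"ty": 0,"tz": -60,"roll": 0}
    - {"tx": 0,"ty": 0,"tz": -100,"roll": 0}
    - {"tx": 0,"ty": 0,"tz": -140,"roll": 0}
    - {"tx": 0,"ty": 0,"tz": -180,"roll": 0}
    - {"tx": 0,"ty": 0,"tz": -205,"roll": 0}
    - {"tx": 0,"ty": 0,"tz": -205,"roll": 0}
    - {"tx": 0,"ty": 0,"tz": -205,"roll": 0}
  grip: 45

```text
t: 26.85
eef_pos: [593.9, 214.6, 235.0]
tcp_rot: [3.139, 0.0, 1.798]
ft_force: [0.8, -0.3, -1.0]
opening: 0.47
grip_force: 0.0
```

```bash
python3 -c "
from h import *
look(39)
plan([P(-127,0,190)])"
```

```text
tcp [593.3 214.4 233.4] [-3.1414e+00  1.0000e-04  1.7977e+00] open 45.1 F [-0.1 -0.1 -0.6]
stud px [438.7 173.2] 2236 world [728.8 256.   39. ] tool 10.0 141.4
tx 95.3 ty -128.1 tz 43.4 roll 0.000
```

>>> step_arm:
  moves:
    - {"tx": 24,"ty": -32,"tz": 0,"roll": 0}
    - {"tx": 48,"ty": -64,"tz": 0,"roll": 0}
    - {"tx": 72,"ty": -96,"tz": 0,"roll": 0}
    - {"tx": 95,"ty": -128,"tz": 0,"roll": 0}
    - {"tx": 95,"ty": -128,"tz": 20,"roll": 0}
    - {"tx": 95,"ty": -129,"tz": 40,"roll": 0}
    - {"tx": 95,"ty": -129,"tz": 50,"roll": 0}
    - {"tx": 95,"ty": -130,"tz": 56,"roll": 0}
    - {"tx": 95,"ty": -131,"tz": 62,"roll": 0}
    - {"tx": 95,"ty": -131,"tz": 66,"roll": 0}
    - {"tx": 95,"ty": -131,"tz": 66,"roll": 0}
  grip: 0

```text
t: 27.82
eef_pos: [444.6, 277.3, 167.0]
tcp_rot: [-3.141, 0.0, 1.797]
ft_force: [-0.9, -0.6, 0.8]
opening: 0.005
grip_force: 0.5
```

>>> step_arm:
  moves:
    - {"tx": 0,"ty": -1,"tz": 2,"roll": 0}
    - {"tx": 0,"ty": -1,"tz": 4,"roll": 0}
    - {"tx": 0,"ty": -1,"tz": 6,"roll": 0}
    - {"tx": 0,"ty": -2,"tz": 8,"roll": 0}
    - {"tx": 0,"ty": -2,"tz": 10,"roll": 0}
    - {"tx": 0,"ty": -2,"tz": 10,"roll": 0}

```text
t: 28.32
eef_pos: [442.6, 277.1, 158.0]
tcp_rot: [3.141, 0.0, 1.798]
ft_force: [-2.3, -1.6, 7.4]
opening: 0.007
grip_force: 3.3
```

>>> step_arm:
  moves:
    - {"tx": 0,"ty": -1,"tz": 3,"roll": 0}
    - {"tx": 0,"ty": -2,"tz": 6,"roll": 0}
    - {"tx": 0,"ty": -2,"tz": 9,"roll": 0}
    - {"tx": 0,"ty": -3,"tz": 12,"roll": 0}
    - {"tx": 0,"ty": -3,"tz": 15,"roll": 0}
    - {"tx": 0,"ty": -3,"tz": 18,"roll": 0}
    - {"tx": 0,"ty": -3,"tz": 18,"roll": 0}

```text
t: 28.9
eef_pos: [439.9, 276.5, 139.9]
tcp_rot: [3.141, -0.0, 1.798]
ft_force: [-1.4, -0.4, 5.7]
opening: 0.003
grip_force: 2.9
```

>>> step_arm:
  moves:
    - {"tx": 0,"ty": 0,"tz": 2,"roll": 0}
    - {"tx": 0,"ty": 0,"tz": 4,"roll": 0}
    - {"tx": 0,"ty": 0,"tz": 6,"roll": 0}
    - {"tx": 0,"ty": 0,"tz": 6,"roll": 0}

```text
t: 29.23
eef_pos: [439.7, 276.5, 134.3]
tcp_rot: [3.141, -0.0, 1.798]
ft_force: [-4.0, -1.5, 11.0]
opening: 0.001
grip_force: 5.9
```

>>> step_arm:
  moves:
    - {"tx": 0,"ty": 0,"tz": 1,"roll": 0}
    - {"tx": 0,"ty": 0,"tz": 2,"roll": 0}
    - {"tx": 0,"ty": 0,"tz": 3,"roll": 0}
    - {"tx": 0,"ty": 0,"tz": 3,"roll": 0}

```text
t: 29.57
eef_pos: [439.7, 276.5, 132.1]
tcp_rot: [3.14, -0.0, 1.798]
ft_force: [-6.5, -2.1, 19.1]
opening: 0.003
grip_force: 10.4
```

>>> step_arm:
  moves:
    - {"tx": 0,"ty": 0,"tz": 1,"roll": 0}
    - {"tx": 0,"ty": 0,"tz": 2,"roll": 0}
    - {"tx": 0,"ty": 0,"tz": 2,"roll": 0}

```text
t: 29.82
eef_pos: [439.7, 276.5, 130.6]
tcp_rot: [3.14, -0.0, 1.798]
ft_force: [-7.9, -3.4, 25.9]
opening: 0.005
grip_force: 13.4
```

>>> step_arm:
  moves:
    - {"tx": 0,"ty": 2,"tz": -20,"roll": 0}
    - {"tx": 0,"ty": 4,"tz": -45,"roll": 0}
    - {"tx": 0,"ty": 4,"tz": -70,"roll": 0}
    - {"tx": 0,"ty": 4,"tz": -104,"roll": 0}
    - {"tx": 0,"ty": 4,"tz": -104,"roll": 0}
    - {"tx": 0,"ty": 4,"tz": -104,"roll": 0}
    - {"tx": 0,"ty": 4,"tz": -104,"roll": 0}

```text
t: 30.4
eef_pos: [443.3, 277.3, 232.2]
tcp_rot: [-3.141, 0.0, 1.798]
ft_force: [0.5, -0.6, 0.2]
opening: 0.003
grip_force: 0.0
```

```bash
python3 -c "
from h import *
plan([(593.2,214.8,232,PY),(593.2,214.8,28.5,PY)])"
```

```text
tx -94.6 ty 132.0 tz 0.2 roll 0.000
tx -94.6 ty 132.0 tz 203.7 roll 0.000
```

Firm stop at 26 N, with about 8 mm of stud travel. I'll retrieve the mid cover.

>>> step_arm:
  moves:
    - {"tx": -24,"ty": 33,"tz": 0,"roll": 0}
    - {"tx": -47,"ty": 66,"tz": 0,"roll": 0}
    - {"tx": -71,"ty": 99,"tz": 0,"roll": 0}
    - {"tx": -94.5,"ty": 132,"tz": 10,"roll": 0}
    - {"tx": -94.5,"ty": 132,"tz": 45,"roll": 0}
    - {"tx": -94.5,"ty": 132,"tz": 85,"roll": 0}
    - {"tx": -94.5,"ty": 132,"tz": 125,"roll": 0}
    - {"tx": -94.5,"ty": 132,"tz": 160,"roll": 0}
    - {"tx": -94.5,"ty": 132,"tz": 190,"roll": 0}
    - {"tx": -94.5,"ty": 132,"tz": 202,"roll": 0}
    - {"tx": -94.5,"ty": 132,"tz": 203,"roll": 0}
    - {"tx": -94.5,"ty": 132,"tz": 203,"roll": 0}
  grip: 55

```text
t: 31.4
eef_pos: [593.3, 215.0, 29.4]
tcp_rot: [-3.14, 0.0, 1.798]
ft_force: [0.2, 0.2, 0.7]
opening: 0.58
grip_force: 0.0
```

>>> step_arm:
  moves:
    - {"tx": 0,"ty": 0,"tz": 0,"roll": 0}
    - {"tx": 0,"ty": 0,"tz": 0,"roll": 0}
    - {"tx": 0,"ty": 0,"tz": 0,"roll": 0}
    - {"tx": 0,"ty": 0,"tz": 0,"roll": 0}
    - {"tx": 0,"ty": 0,"tz": 0,"roll": 0}
    - {"tx": 0,"ty": 0,"tz": 0,"roll": 0}
  grip: 10

```text
t: 31.9
eef_pos: [593.1, 215.0, 30.5]
tcp_rot: [-3.141, 0.0, 1.798]
ft_force: [-4.6, -0.8, 7.1]
opening: 0.271
grip_force: 30.0
```

>>> step_arm:
  moves:
    - {"tx": -15,"ty": -1,"tz": -0.5,"roll": 0}
    - {"tx": -35,"ty": -2,"tz": -0.5,"roll": 0}
    - {"tx": -60,"ty": -2,"tz": -0.5,"roll": 0}
    - {"tx": -90,"ty": -2,"tz": -0.5,"roll": 0}
    - {"tx": -120,"ty": -2,"tz": -20,"roll": 0}
    - {"tx": -150,"ty": -2,"tz": -50,"roll": 0}
    - {"tx": -160,"ty": -2,"tz": -80,"roll": 0}
    - {"tx": -160,"ty": -2,"tz": -100,"roll": 0}
    - {"tx": -160,"ty": -2,"tz": -100,"roll": 0}
    - {"tx": -160,"ty": -2,"tz": -100,"roll": 0}

```text
t: 32.73
eef_pos: [627.6, 58.2, 130.2]
tcp_rot: [3.14, 0.0, 1.797]
ft_force: [0.1, 0.1, -2.8]
opening: 0.274
grip_force: 30.0
```

Run:
```python
from h import *
c=look(128)
plan([Tr(0,-50,120),Tr(0,-50,40),Tr(0,-50,18.5)])
```

```text
tcp [626.9  58.6 129. ] [-3.1408 -0.      1.7978] open 25.7 F [-0.5 -0.2 -2.9]
stud px [480.4 103.9] 6692 world [691.9 151.9 128. ] tool 76.3 84.3
stud px [317.5  62.7] 573 world [604.9 152.2 128. ] tool 96.2 -0.3
tx -118.0 ty -131.5 tz 9.0 roll 0.219
tx -118.0 ty -131.5 tz 89.0 roll 0.219
tx -118.0 ty -131.5 tz 110.5 roll 0.219
```

>>> step_arm:
  moves:
    - {"tx": -24,"ty": -27,"tz": 0,"roll": 0.045}
    - {"tx": -48,"ty": -54,"tz": 0,"roll": 0.09}
    - {"tx": -72,"ty": -80,"tz": 0,"roll": 0.135}
    - {"tx": -96,"ty": -107,"tz": 0,"roll": 0.18}
    - {"tx": -118,"ty": -131.5,"tz": 10,"roll": 0.219}
    - {"tx": -118,"ty": -131.5,"tz": 35,"roll": 0.219}
    - {"tx": -118,"ty": -131.5,"tz": 70,"roll": 0.219}
    - {"tx": -118,"ty": -131.5,"tz": 90,"roll": 0.219}
    - {"tx": -118,"ty": -131.5,"tz": 100,"roll": 0.219}
    - {"tx": -118,"ty": -131.5,"tz": 106,"roll": 0.219}
    - {"tx": -118,"ty": -131.5,"tz": 107,"roll": 0.219}
    - {"tx": -118,"ty": -131.5,"tz": 107,"roll": 0.219}

```text
t: 33.78
eef_pos: [526.1, -85.6, 22.8]
tcp_rot: [-3.141, 0.0, 1.579]
ft_force: [-0.5, -0.3, -2.2]
opening: 0.273
grip_force: 30.0
```

>>> step_arm:
  moves:
    - {"tx": 0,"ty": 0,"tz": 1,"roll": 0}
    - {"tx": 0,"ty": 0,"tz": 1.5,"roll": 0}
    - {"tx": 0,"ty": 0,"tz": 1.5,"roll": 0}

```text
t: 34.03
eef_pos: [526.3, -85.9, 22.0]
tcp_rot: [3.14, 0.0, 1.579]
ft_force: [0.3, -1.2, -2.5]
opening: 0.274
grip_force: 30.0
```

>>> step_arm:
  moves:
    - {"tx": 0,"ty": 0,"tz": 1,"roll": 0}
    - {"tx": 0,"ty": 0,"tz": 1.5,"roll": 0}
    - {"tx": 0,"ty": 0,"tz": 1.5,"roll": 0}

```text
t: 34.28
eef_pos: [526.2, -86.0, 20.5]
tcp_rot: [3.141, 0.0, 1.579]
ft_force: [-0.4, -0.2, 5.6]
opening: 0.27
grip_force: 30.0
```

>>> step_arm:
  moves:
    - {"tx": 0,"ty": 0,"tz": 0,"roll": 0}
    - {"tx": 0,"ty": 0,"tz": 0,"roll": 0}
    - {"tx": 0,"ty": 0,"tz": 0,"roll": 0}
    - {"tx": 0,"ty": 0,"tz": 0,"roll": 0}
    - {"tx": 0,"ty": 0,"tz": -15,"roll": 0}
    - {"tx": 0,"ty": 0,"tz": -45,"roll": 0}
    - {"tx": 0,"ty": 0,"tz": -85,"roll": 0}
    - {"tx": 0,"ty": 0,"tz": -125,"roll": 0}
    - {"tx": 0,"ty": 0,"tz": -130,"roll": 0}
    - {"tx": 0,"ty": 0,"tz": -130,"roll": 0}
  grip: 42

```text
t: 35.12
eef_pos: [526.9, -86.1, 152.1]
tcp_rot: [3.137, 0.002, 1.579]
ft_force: [0.4, 0.0, 0.1]
opening: 0.442
grip_force: 0.0
```

Run:
```python
from h import *
from cell import optics
c=look(24);cover(c,"")
t=optics.read_camera("top")
hsv=cv2.cvtColor(t["pixels"],cv2.COLOR_BGR2HSV);cover(t,"");crop(t,255,150,180,110,4,"pics/t2.png")
plan([(604.2,-333,150,1.5708-.117)])
```

```text
tcp [526.  -85.9 150.2] [3.1399e+00 6.0000e-04 1.5788e+00] open 41.9 F [ 0.  -0.  -1.1]
stud px [575.8   9.3] 639 world [743.3  75.5  24. ] tool 159.7 218.6
stud px [231.5  81.5] 141 world [449.8  15.2  24. ] tool 101.7 -75.4
stud px [316.   88.9] 162 world [524.5   9.7  24. ] tool 95.6 -0.8Traceback (most recent call last):
  File "<stdin>", line 3, in <module>
  File "h.py", line 48, in cover
    cy,gy={"long":(52,-56),"mid":(46,-50),"short":(42,-44)}[name]
          ~~~~~~~~~~~~~~~~~~~~~~~~~~~~~~~~~~~~~~~~~~~~~~~~~^^^^^^
KeyError: ''
```

Both covers sit where I placed them, with studs at (450,15) and (524.5,10). Now the short cover.

```bash
sed -i '/cy,gy={/d' h.py
python3 - <<'E'
from h import *
plan([(604.2,-333,150,1.5708-.117)])
E
```

```text
tx -247.7 ty 76.2 tz 0.2 roll 0.125
```

>>> step_arm:
  moves:
    - {"tx": -38,"ty": 12,"tz": 0,"roll": 0.03}
    - {"tx": -76,"ty": 24,"tz": 0,"roll": 0.06}
    - {"tx": -114,"ty": 35,"tz": 0,"roll": 0.09}
    - {"tx": -152,"ty": 47,"tz": 0,"roll": 0.125}
    - {"tx": -190,"ty": 59,"tz": 0,"roll": 0.125}
    - {"tx": -226,"ty": 70,"tz": 0,"roll": 0.125}
    - {"tx": -248,"ty": 76,"tz": 0,"roll": 0.125}
    - {"tx": -248,"ty": 76,"tz": 0,"roll": 0.125}
    - {"tx": -248,"ty": 76,"tz": 0,"roll": 0.125}
  grip: 60

```text
t: 35.92
eef_pos: [603.0, -333.9, 146.6]
tcp_rot: [-3.138, -0.002, 1.452]
ft_force: [0.1, 0.4, -0.2]
opening: 0.63
grip_force: 0.0
```

Run:
```python
from h import *
c=look(24);cover(c,"")
plan([(604.2,-333,12,1.5708-.117)])
```

```text
tcp [ 603.1 -332.8  147.2] [-3.1384e+00 -1.8000e-03  1.4531e+00] open 59.8 F [-0.9  0.1 -0.7]
stud px [320.7 100.4] 160 world [ 614.7 -248.7   24. ] tool 84.9 1.7
green [320. 145.] ctr [ 609.4 -292. ] size [132.2  57.6] cover yaw -0.116
tx -0.1 ty 1.1 tz 135.2 roll -0.001
```

>>> step_arm:
  moves:
    - {"tx": 0,"ty": 1,"tz": 40,"roll": 0}
    - {"tx": 0,"ty": 1,"tz": 80,"roll": 0}
    - {"tx": 0,"ty": 1,"tz": 110,"roll": 0}
    - {"tx": 0,"ty": 1,"tz": 130,"roll": 0}
    - {"tx": 0,"ty": 1,"tz": 135,"roll": 0}
    - {"tx": 0,"ty": 1,"tz": 135,"roll": 0}
    - {"tx": 0,"ty": 1,"tz": 135,"roll": 0}

```text
t: 36.55
eef_pos: [605.3, -332.9, 15.6]
tcp_rot: [3.141, 0.0, 1.455]
ft_force: [-0.2, -0.9, 0.8]
opening: 0.629
grip_force: 0.0
```

>>> step_arm:
  moves:
    - {"tx": 0,"ty": 0,"tz": 0,"roll": 0}
    - {"tx": 0,"ty": 0,"tz": 0,"roll": 0}
    - {"tx": 0,"ty": 0,"tz": 0,"roll": 0}
    - {"tx": 0,"ty": 0,"tz": 0,"roll": 0}
    - {"tx": 0,"ty": 0,"tz": 0,"roll": 0}
    - {"tx": 0,"ty": 0,"tz": 0,"roll": 0}
  grip: 10

```text
t: 37.05
eef_pos: [605.0, -333.5, 15.1]
tcp_rot: [3.141, 0.0, 1.454]
ft_force: [0.6, -0.0, 3.8]
opening: 0.277
grip_force: 30.0
```

>>> step_arm:
  moves:
    - {"tx": 0,"ty": 0,"tz": -30,"roll": 0}
    - {"tx": 0,"ty": 0,"tz": -65,"roll": 0}
    - {"tx": 0,"ty": 0,"tz": -100,"roll": 0}
    - {"tx": 0,"ty": 0,"tz": -110,"roll": 0}
    - {"tx": 0,"ty": 0,"tz": -110,"roll": 0}
    - {"tx": 0,"ty": 0,"tz": -110,"roll": 0}

```text
t: 37.55
eef_pos: [604.5, -333.2, 124.1]
tcp_rot: [-3.141, -0.0, 1.454]
ft_force: [-0.4, -0.3, -2.4]
opening: 0.272
grip_force: 30.0
```

```bash
python3 -c "
from h import *
look(24+110)
plan([P(-4,-158,120),P(-4,-158,35)])"
```

```text
tcp [ 604.2 -333.   123. ] [-3.1395e+00 -9.0000e-04  1.4538e+00] open 26.0 F [-0.4  0.7 -2.7]
stud px [317.9  83.1] 602 world [ 613.8 -248.4  134. ] tool 85.1 -0.4
tx 481.6 ty -58.4 tz 3.0 roll -0.344
tx 481.6 ty -58.4 tz 88.0 roll -0.344
```

>>> step_arm:
  moves:
    - {"tx": 36,"ty": -20,"tz": 0,"roll": 0}
    - {"tx": 72,"ty": -40,"tz": 0,"roll": -0.02}
    - {"tx": 110,"ty": -52,"tz": 0,"roll": -0.05}
    - {"tx": 150,"ty": -62,"tz": 0,"roll": -0.09}
    - {"tx": 190,"ty": -68,"tz": 0,"roll": -0.13}
    - {"tx": 230,"ty": -72,"tz": 0,"roll": -0.17}
    - {"tx": 270,"ty": -75,"tz": 0,"roll": -0.21}
    - {"tx": 310,"ty": -75,"tz": 0,"roll": -0.25}
    - {"tx": 350,"ty": -73,"tz": 0,"roll": -0.29}
    - {"tx": 390,"ty": -70,"tz": 0,"roll": -0.32}
    - {"tx": 430,"ty": -65,"tz": 0,"roll": -0.344}
    - {"tx": 465,"ty": -60,"tz": 0,"roll": -0.344}

```text
t: 38.6
eef_pos: [598.7, 137.9, 122.5]
tcp_rot: [-3.138, -0.0, 1.8]
ft_force: [0.5, 0.2, -2.3]
opening: 0.272
grip_force: 30.0
```

>>> step_arm:
  moves:
    - {"tx": 15,"ty": -4,"tz": 0,"roll": 0}
    - {"tx": 15,"ty": -4,"tz": 10,"roll": 0}
    - {"tx": 15,"ty": -4,"tz": 40,"roll": 0}
    - {"tx": 15,"ty": -4,"tz": 70,"roll": 0}
    - {"tx": 15,"ty": -4,"tz": 85,"roll": 0}
    - {"tx": 15,"ty": -4,"tz": 87,"roll": 0}
    - {"tx": 15,"ty": -4,"tz": 87,"roll": 0}
    - {"tx": 15,"ty": -4,"tz": 87,"roll": 0}

```text
t: 39.27
eef_pos: [592.4, 148.5, 37.7]
tcp_rot: [-3.141, 0.0, 1.797]
ft_force: [0.2, -0.4, -1.4]
opening: 0.272
grip_force: 30.0
```

```bash
python3 -c "
from h import *
from cell import env
look(24+23)
z=env.state()['eef_pos'][2]
plan([P(-4,-158,30.1),P(-4,-85.3,30.1)])"
```

```text
tcp [592.7 148.7  38.4] [3.1408e+00 2.0000e-04 1.7972e+00] open 25.8 F [ 0.4 -0.2 -1.8]
stud px [597.6 124.6] 10593 world [710.9 244.1  47. ] tool 66.5 136.7
stud px [317.8  83.2] 643 world [572.4 231.8  47. ] tool 85.6 -1.1
tx 1.2 ty 10.2 tz 8.3 roll -0.000
tx 73.9 ty 10.2 tz 8.3 roll -0.000
```

>>> step_arm:
  moves:
    - {"tx": 0,"ty": 6,"tz": 0,"roll": 0}
    - {"tx": 0,"ty": 10,"tz": 4,"roll": 0}
    - {"tx": 0,"ty": 10,"tz": 6,"roll": 0}
    - {"tx": 0,"ty": 10,"tz": 7,"roll": 0}
    - {"tx": 0,"ty": 10,"tz": 7,"roll": 0}
    - {"tx": 0,"ty": 10,"tz": 7,"roll": 0}

```text
t: 39.82
eef_pos: [601.9, 151.4, 30.7]
tcp_rot: [-3.141, 0.0, 1.798]
ft_force: [0.3, 0.2, -1.7]
opening: 0.27
grip_force: 30.0
```

```bash
python3 -c "
from h import *
plan([P(-4,-85.3,30)])"
```

```text
tx 73.3 ty 0.7 tz 0.7 roll 0.000
```

>>> step_arm:
  moves:
    - {"tx": 0,"ty": 0,"tz": 0.9,"roll": 0}
    - {"tx": 15,"ty": 0,"tz": 1.1,"roll": 0}
    - {"tx": 30,"ty": 0,"tz": 1.1,"roll": 0}
    - {"tx": 45,"ty": 0,"tz": 1.1,"roll": 0}
    - {"tx": 60,"ty": 0,"tz": 1.1,"roll": 0}
    - {"tx": 70,"ty": 0,"tz": 1.1,"roll": 0}
    - {"tx": 73.5,"ty": 0,"tz": 1.1,"roll": 0}
    - {"tx": 73.5,"ty": 0,"tz": 1.1,"roll": 0}
    - {"tx": 73.5,"ty": 2,"tz": 1.1,"roll": 0}
    - {"tx": 73.5,"ty": 4,"tz": 1.1,"roll": 0}
    - {"tx": 73.5,"ty": 5,"tz": 1.1,"roll": 0}
    - {"tx": 73.5,"ty": 5,"tz": 1.1,"roll": 0}

```text
t: 40.82
eef_pos: [589.7, 225.6, 30.0]
tcp_rot: [-3.141, -0.0, 1.799]
ft_force: [-3.7, 0.8, 8.5]
opening: 0.27
grip_force: 30.0
```

>>> step_arm:
  moves:
    - {"tx": 0,"ty": 1,"tz": 0,"roll": 0}
    - {"tx": 0,"ty": 1.5,"tz": 0,"roll": 0}
    - {"tx": 0,"ty": 1.5,"tz": 0,"roll": 0}

```text
t: 41.07
eef_pos: [590.7, 225.8, 30.0]
tcp_rot: [-3.14, -0.0, 1.799]
ft_force: [-4.7, 0.5, 9.1]
opening: 0.269
grip_force: 30.0
```

>>> step_arm:
  moves:
    - {"tx": -0.7,"ty": 1,"tz": -0.3,"roll": 0}
    - {"tx": -0.7,"ty": 1,"tz": -0.3,"roll": 0}

```text
t: 41.23
eef_pos: [590.9, 225.7, 30.1]
tcp_rot: [-3.138, -0.001, 1.799]
ft_force: [-9.2, 3.9, 9.6]
opening: 0.273
grip_force: 30.0
```

>>> step_arm:
  moves:
    - {"tx": 0,"ty": -1.5,"tz": -0.3,"roll": 0}
    - {"tx": 0,"ty": -1.5,"tz": -0.3,"roll": 0}

```text
t: 41.4
eef_pos: [590.7, 224.8, 30.1]
tcp_rot: [-3.141, -0.0, 1.799]
ft_force: [-2.5, 0.3, 0.8]
opening: 0.275
grip_force: 30.0
```

>>> step_arm:
  moves:
    - {"tx": 0,"ty": 0,"tz": 0,"roll": 0}
    - {"tx": 0,"ty": 0,"tz": 0,"roll": 0}
    - {"tx": 0,"ty": 0,"tz": 0,"roll": 0}
    - {"tx": 0,"ty": 0,"tz": 0,"roll": 0}
    - {"tx": 0,"ty": 0,"tz": -20,"roll": 0}
    - {"tx": 0,"ty": 0,"tz": -60,"roll": 0}
    - {"tx": 0,"ty": 0,"tz": -100,"roll": 0}
    - {"tx": 0,"ty": 0,"tz": -140,"roll": 0}
    - {"tx": 0,"ty": 0,"tz": -180,"roll": 0}
    - {"tx": 0,"ty": 0,"tz": -203,"roll": 0}
    - {"tx": 0,"ty": 0,"tz": -203,"roll": 0}
    - {"tx": 0,"ty": 0,"tz": -203,"roll": 0}
  grip: 45

```text
t: 42.4
eef_pos: [591.8, 223.6, 234.4]
tcp_rot: [3.139, 0.0, 1.798]
ft_force: [-0.3, 0.3, -1.1]
opening: 0.478
grip_force: 0.0
```

```bash
python3 -c "
from h import *
plan([P(-127,0,190)])"
```

```text
tx 86.0 ty -128.7 tz 44.4 roll 0.000
```

>>> step_arm:
  moves:
    - {"tx": 22,"ty": -32,"tz": 0,"roll": 0}
    - {"tx": 43,"ty": -64,"tz": 0,"roll": 0}
    - {"tx": 65,"ty": -96,"tz": 0,"roll": 0}
    - {"tx": 86,"ty": -128,"tz": 0,"roll": 0}
    - {"tx": 86,"ty": -129,"tz": 20,"roll": 0}
    - {"tx": 86,"ty": -129,"tz": 40,"roll": 0}
    - {"tx": 86,"ty": -130,"tz": 50,"roll": 0}
    - {"tx": 86,"ty": -131,"tz": 56,"roll": 0}
    - {"tx": 86,"ty": -132,"tz": 62,"roll": 0}
    - {"tx": 86,"ty": -132,"tz": 66,"roll": 0}
    - {"tx": 86,"ty": -132,"tz": 66,"roll": 0}
  grip: 0

```text
t: 43.32
eef_pos: [443.6, 277.5, 166.6]
tcp_rot: [-3.141, 0.0, 1.797]
ft_force: [0.1, -0.5, 0.6]
opening: 0.005
grip_force: 0.5
```

>>> step_arm:
  moves:
    - {"tx": 0,"ty": -1,"tz": 2,"roll": 0}
    - {"tx": 0,"ty": -1,"tz": 4,"roll": 0}
    - {"tx": 0,"ty": -1,"tz": 6,"roll": 0}
    - {"tx": 0,"ty": -2,"tz": 8,"roll": 0}
    - {"tx": 0,"ty": -2,"tz": 10,"roll": 0}
    - {"tx": 0,"ty": -2,"tz": 10,"roll": 0}

```text
t: 43.82
eef_pos: [441.6, 277.2, 157.5]
tcp_rot: [3.141, 0.0, 1.798]
ft_force: [-3.3, -2.0, 6.0]
opening: 0.003
grip_force: 3.3
```

>>> step_arm:
  moves:
    - {"tx": 0,"ty": -1,"tz": 3,"roll": 0}
    - {"tx": 0,"ty": -2,"tz": 6,"roll": 0}
    - {"tx": 0,"ty": -2,"tz": 9,"roll": 0}
    - {"tx": 0,"ty": -3,"tz": 12,"roll": 0}
    - {"tx": 0,"ty": -3,"tz": 15,"roll": 0}
    - {"tx": 0,"ty": -3,"tz": 18,"roll": 0}
    - {"tx": 0,"ty": -3,"tz": 18,"roll": 0}

```text
t: 44.4
eef_pos: [439.0, 276.7, 139.4]
tcp_rot: [3.14, -0.0, 1.798]
ft_force: [-0.9, -0.7, 5.6]
opening: 0.007
grip_force: 2.9
```

>>> step_arm:
  moves:
    - {"tx": 0,"ty": 0,"tz": 2,"roll": 0}
    - {"tx": 0,"ty": 0,"tz": 4,"roll": 0}
    - {"tx": 0,"ty": 0,"tz": 6,"roll": 0}
    - {"tx": 0,"ty": 0,"tz": 6,"roll": 0}

```text
t: 44.73
eef_pos: [438.8, 276.7, 133.5]
tcp_rot: [3.141, -0.0, 1.798]
ft_force: [-1.1, -1.3, 5.2]
opening: 0.006
grip_force: 3.3
```

>>> step_arm:
  moves:
    - {"tx": 0,"ty": 0,"tz": 1,"roll": 0}
    - {"tx": 0,"ty": 0,"tz": 2,"roll": 0}
    - {"tx": 0,"ty": 0,"tz": 3,"roll": 0}
    - {"tx": 0,"ty": 0,"tz": 3,"roll": 0}

```text
t: 45.07
eef_pos: [438.8, 276.7, 130.9]
tcp_rot: [3.141, -0.0, 1.798]
ft_force: [-3.7, -1.1, 10.6]
opening: 0.004
grip_force: 5.6
```

>>> step_arm:
  moves:
    - {"tx": 0,"ty": 0,"tz": 1,"roll": 0}
    - {"tx": 0,"ty": 0,"tz": 2,"roll": 0}
    - {"tx": 0,"ty": 0,"tz": 3,"roll": 0}
    - {"tx": 0,"ty": 0,"tz": 3,"roll": 0}

```text
t: 45.4
eef_pos: [438.8, 276.7, 128.6]
tcp_rot: [3.14, -0.0, 1.798]
ft_force: [-6.2, -1.9, 19.5]
opening: 0.006
grip_force: 9.9
```

>>> step_arm:
  moves:
    - {"tx": 0,"ty": 0,"tz": 1,"roll": 0}
    - {"tx": 0,"ty": 0,"tz": 2,"roll": 0}
    - {"tx": 0,"ty": 0,"tz": 2,"roll": 0}

```text
t: 45.65
eef_pos: [438.9, 276.7, 127.1]
tcp_rot: [3.14, -0.0, 1.798]
ft_force: [-7.2, -4.7, 24.7]
opening: 0.001
grip_force: 12.8
```

>>> step_arm:
  moves:
    - {"tx": 0,"ty": 2,"tz": -20,"roll": 0}
    - {"tx": 0,"ty": 4,"tz": -45,"roll": 0}
    - {"tx": 0,"ty": 4,"tz": -70,"roll": 0}
    - {"tx": 0,"ty": 4,"tz": -106,"roll": 0}
    - {"tx": 0,"ty": 4,"tz": -106,"roll": 0}
    - {"tx": 0,"ty": 4,"tz": -106,"roll": 0}
    - {"tx": 0,"ty": 4,"tz": -106,"roll": 0}

```text
t: 46.23
eef_pos: [442.4, 277.5, 230.9]
tcp_rot: [3.141, 0.0, 1.798]
ft_force: [0.3, -0.1, 0.2]
opening: 0.002
grip_force: 0.0
```

```bash
python3 -c "
from h import *
plan([(590.7,224.3,232,PY),(590.7,224.3,30,PY)])"
```

```text
tx -85.2 ty 132.5 tz -1.1 roll 0.000
tx -85.2 ty 132.5 tz 200.9 roll 0.000
```

Seated: firm stop, about 9 mm of stud travel. I'll retrieve the short cover.

>>> step_arm:
  moves:
    - {"tx": -21,"ty": 33,"tz": 0,"roll": 0}
    - {"tx": -43,"ty": 66,"tz": 0,"roll": 0}
    - {"tx": -64,"ty": 99,"tz": 0,"roll": 0}
    - {"tx": -85,"ty": 132.5,"tz": 10,"roll": 0}
    - {"tx": -85,"ty": 132.5,"tz": 45,"roll": 0}
    - {"tx": -85,"ty": 132.5,"tz": 85,"roll": 0}
    - {"tx": -85,"ty": 132.5,"tz": 125,"roll": 0}
    - {"tx": -85,"ty": 132.5,"tz": 160,"roll": 0}
    - {"tx": -85,"ty": 132.5,"tz": 188,"roll": 0}
    - {"tx": -85,"ty": 132.5,"tz": 200,"roll": 0}
    - {"tx": -85,"ty": 132.5,"tz": 201,"roll": 0}
    - {"tx": -85,"ty": 132.5,"tz": 201,"roll": 0}
  grip: 55

```text
t: 47.23
eef_pos: [590.8, 224.5, 29.9]
tcp_rot: [-3.14, 0.0, 1.798]
ft_force: [-1.4, 0.7, 1.2]
opening: 0.578
grip_force: 0.0
```

>>> step_arm:
  moves:
    - {"tx": 0,"ty": 0,"tz": 0,"roll": 0}
    - {"tx": 0,"ty": 0,"tz": 0,"roll": 0}
    - {"tx": 0,"ty": 0,"tz": 0,"roll": 0}
    - {"tx": 0,"ty": 0,"tz": 0,"roll": 0}
    - {"tx": 0,"ty": 0,"tz": 0,"roll": 0}
    - {"tx": 0,"ty": 0,"tz": 0,"roll": 0}
  grip: 10

```text
t: 47.73
eef_pos: [591.0, 224.6, 31.0]
tcp_rot: [3.141, 0.0, 1.798]
ft_force: [-1.4, -1.2, 5.6]
opening: 0.271
grip_force: 30.0
```

>>> step_arm:
  moves:
    - {"tx": -15,"ty": -1,"tz": -0.5,"roll": 0}
    - {"tx": -35,"ty": -2,"tz": -0.5,"roll": 0}
    - {"tx": -60,"ty": -2,"tz": -0.5,"roll": 0}
    - {"tx": -90,"ty": -2,"tz": -0.5,"roll": 0}
    - {"tx": -120,"ty": -2,"tz": -20,"roll": 0}
    - {"tx": -150,"ty": -2,"tz": -50,"roll": 0}
    - {"tx": -160,"ty": -2,"tz": -80,"roll": 0}
    - {"tx": -160,"ty": -2,"tz": -100,"roll": 0}
    - {"tx": -160,"ty": -2,"tz": -100,"roll": 0}
    - {"tx": -160,"ty": -2,"tz": -100,"roll": 0}

```text
t: 48.57
eef_pos: [624.9, 67.5, 130.7]
tcp_rot: [3.14, 0.0, 1.797]
ft_force: [-0.5, 0.8, -1.7]
opening: 0.277
grip_force: 30.0
```

Run:
```python
from h import *
from cell import optics
c=look(128)
t=optics.read_camera("top");cover(t,"")
crop(t,255,150,180,110,4,"pics/t2.png")
w=pix2w(t,[(300,118)],150);print("tumbler",w)
plan([Tr(74,-44,120),Tr(74,-44,40),Tr(74,-44,20)])
```

```text
tcp [624.3  67.9 129.5] [-3.1407 -0.      1.7977] open 26.1 F [ 0.2  0.3 -2.5]
stud px [481.1 108.7] 6958 world [690.7 159.1 128. ] tool 74.0 85.2
stud px [317.4  85.6] 518 world [604.7 151.  128. ] tool 85.3 -0.4
green [ 17. 202.] ctr [560.2 824.4] size [115.7  83.4] cover yaw -0.337
green [303. 211.] ctr [525. -36.] size [140.6  55.2] cover yaw -0.011
green [306. 234.] ctr [454.7 -43.1] size [155.2  54.7] cover yaw -0.012
tumbler [[776.21428502 -34.41857265 150.        ]]
tx -138.3 ty -57.4 tz 8.9 roll 0.220
tx -138.3 ty -57.4 tz 88.9 roll 0.220
tx -138.3 ty -57.4 tz 108.9 roll 0.220
```

View pics/t2.png

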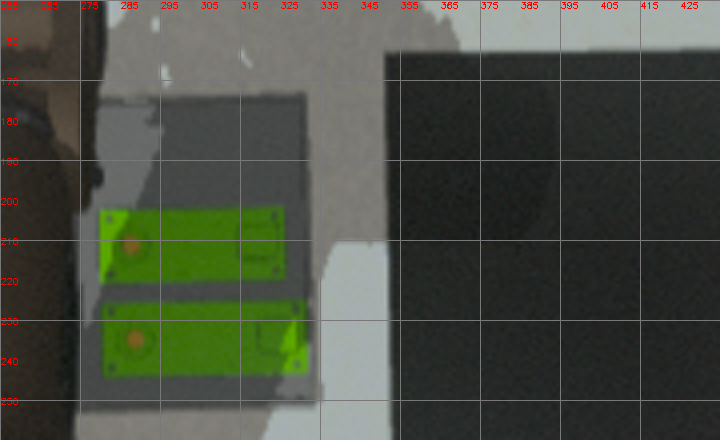

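The long and mid covers lie flat and side by side in the tray. The long one appears nudged about 9 mm toward -y since I placed it but is still inside. The far lane (v 176–200) is free for the short cover.

>>> step_arm:
  moves:
    - {"tx": -35,"ty": -14,"tz": 0,"roll": 0.055}
    - {"tx": -70,"ty": -29,"tz": 0,"roll": 0.11}
    - {"tx": -105,"ty": -43,"tz": 0,"roll": 0.165}
    - {"tx": -138,"ty": -57.4,"tz": 5,"roll": 0.22}
    - {"tx": -138,"ty": -57.4,"tz": 30,"roll": 0.22}
    - {"tx": -138,"ty": -57.4,"tz": 65,"roll": 0.22}
    - {"tx": -138,"ty": -57.4,"tz": 90,"roll": 0.22}
    - {"tx": -138,"ty": -57.4,"tz": 103,"roll": 0.22}
    - {"tx": -138,"ty": -57.4,"tz": 106,"roll": 0.22}
    - {"tx": -138,"ty": -57.4,"tz": 107,"roll": 0.22}
    - {"tx": -138,"ty": -57.4,"tz": 107,"roll": 0.22}

```text
t: 49.58
eef_pos: [599.4, -78.7, 21.9]
tcp_rot: [-3.139, -0.0, 1.578]
ft_force: [0.7, 0.7, -1.3]
opening: 0.274
grip_force: 30.0
```

>>> step_arm:
  moves:
    - {"tx": 0,"ty": 0,"tz": 1,"roll": 0}
    - {"tx": 0,"ty": 0,"tz": 1.5,"roll": 0}
    - {"tx": 0,"ty": 0,"tz": 1.5,"roll": 0}

```text
t: 49.83
eef_pos: [600.0, -79.1, 21.7]
tcp_rot: [3.142, 0.0, 1.578]
ft_force: [-0.6, 0.6, -1.7]
opening: 0.272
grip_force: 30.0
```

>>> step_arm:
  moves:
    - {"tx": 0,"ty": 0,"tz": 1,"roll": 0}
    - {"tx": 0,"ty": 0,"tz": 1.2,"roll": 0}
    - {"tx": 0,"ty": 0,"tz": 1.2,"roll": 0}

```text
t: 50.08
eef_pos: [600.1, -79.2, 20.8]
tcp_rot: [3.141, 0.0, 1.578]
ft_force: [0.2, 1.3, 1.3]
opening: 0.272
grip_force: 30.0
```

>>> step_arm:
  moves:
    - {"tx": 0,"ty": 0,"tz": 0,"roll": 0}
    - {"tx": 0,"ty": 0,"tz": 0,"roll": 0}
    - {"tx": 0,"ty": 0,"tz": 0,"roll": 0}
    - {"tx": 0,"ty": 0,"tz": 0,"roll": 0}
    - {"tx": 0,"ty": 0,"tz": -15,"roll": 0}
    - {"tx": 0,"ty": 0,"tz": -50,"roll": 0}
    - {"tx": 0,"ty": 0,"tz": -90,"roll": 0}
    - {"tx": 0,"ty": 0,"tz": -130,"roll": 0}
    - {"tx": -40,"ty": -25,"tz": -160,"roll": 0}
    - {"tx": -80,"ty": -50,"tz": -180,"roll": 0}
    - {"tx": -120,"ty": -75,"tz": -180,"roll": 0}
    - {"tx": -120,"ty": -75,"tz": -180,"roll": 0}
  grip: 42

```text
t: 51.08
eef_pos: [524.6, -201.8, 202.1]
tcp_rot: [3.14, 0.001, 1.578]
ft_force: [0.2, 0.0, -0.6]
opening: 0.443
grip_force: 0.0
```

Run:
```python
from h import *
c=look(19);cover(c,"")
cv2.imwrite('pics/w6.png',c['pixels'])
print("tray corners pred",proj(c,T(TRAY,[(-115,-87.5,5),(115,-87.5,5),(115,87.5,5),(-115,87.5,5)])).round().tolist())
```

```text
tcp [ 523.2 -204.6  202.2] [3.1403e+00 2.2000e-03 1.5757e+00] open 41.9 F [ 0.4 -3.9  0.2]
green [252.  54.] ctr [453.3 -68.3] size [ 57.3 108. ] cover yaw 0.008
green [319.  47.] ctr [524.9 -59.9] size [56.7 92.3] cover yaw 0.007
green [390.  44.] ctr [599.5 -56.2] size [57.2 86.2] cover yaw 0.006
tray corners pred [[216.0, 112.0], [423.0, 112.0], [437.0, -73.0], [202.0, -74.0]]
```

View pics/w6.png

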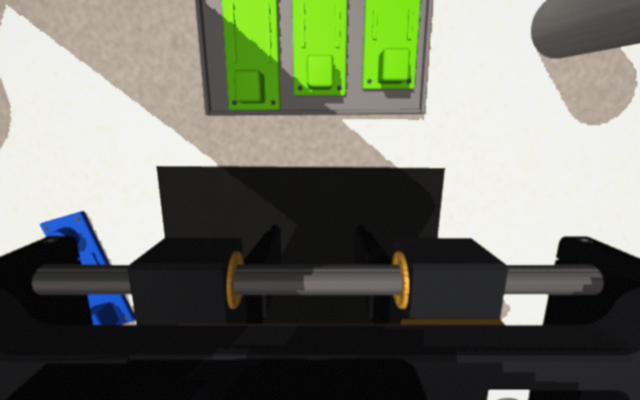

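The wrist view shows all three covers flat and side by side inside the tray, at (252,54), (319,47) and (390,44). The long cover's end at v=109 is clear of the wall at v=112. The arm is clear and the lever was let go, so I'm handing in.

```bash
python3 -c "
from cell import env
print(env.job_done())"
```

```text
the job is handed in; nothing more can be done
None
```

I pressed the studs of all three green covers (long, mid and short) to a firm stop and laid the covers flat, side by side, in the tray with the lever let back up; the job is handed in, but the hand-in gave no verdict.

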